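# Change a worn edge stop on the laptop fixture

## Robot

A 6-joint arm with a two-finger parallel gripper is mounted at the origin on the work surface. World frame = base frame: x ahead of the robot, y to its left, z up, the work surface at z = 0. Lengths are in m, angles in degrees, forces in N, time in s.
With the tool pointing down it reaches from about 0.35 to 0.875 m from the base axis. Payload 4.2 kg.
Tool frame: the origin (TCP) lies between the finger pads; the fingertips stand 14 mm ahead of it and the grasp point (between the pads) lies 5 mm behind it (r.tcp_to_tips is the distance from the TCP to the fingertips, in m); y points along the fingers, x is the direction in which the jaws open and shut, and the axes are right-handed (so a half turn about y gives the same grasp; the last joint's range is limited). The gripper opens to 87 mm and grips with 3 to 60 N. Pads are 19 mm wide; open, the fingers measure 117 mm over their backs; the gripper's body (75 mm by 190 mm) begins 51 mm behind the grasp point.
Start: joints at [81.108, 22.042, 0.453, 0, -68.411, -14.817], TCP at [0.251, 0.572, 0.237] pointing down, gripper open.
Joint ranges: [-179.83, 179.83], [-69.29, 118.12], [-61.27, 80.66], [-181.25, 117.63], [-171.15, -9.14], [-177.46, 177.46]. Speed limits (degrees/s): [159.86, 159.86, 180, 180, 180, 180].

## Interface

Orientations are given as a 3x3 rotation matrix whose columns are the frame's x, y, z axes.
In Python, from station import sense, optics, ticket, r gives the robot as it stands.
- The arm moves only by the tool carry_out, never from a script. Its argument "steps" is a list that holds one entry, the list of rows, each a list of 6 numbers: the shift along the world's x, y, z in cm, then the turn, a rotation vector about the world's x, y, z in rad. A call has 1 to 20 rows; each row is the pose to reach, as a shift and turn from the pose commanded when the call began; what a row does not reach only later rows make up. A row lasts 1/8 s, in which the tool goes at most 62.5 mm and 10.7 degrees, less where a joint would pass 70% of its speed; a pose out of reach is approached as far as the arm can. A call with a gripper value outside its range is refused whole. "fingers" is the closure in counts, from 0 (fully open) to 255 (shut), set as the call begins (left out, the last holds). The fingers move at their own pace and stop on an object; the grip force is fixed at half the most. Time passes only in rows, so rows that repeat a pose let the fingers close. It gives the time, the measured TCP pose, the force and the opening at its end, in the units of the state.
- sense(): the state, without advancing time (a new reading comes with each control period).
- optics.capture(name): name is "scene" or "top"; returns a dict with "image" (400x640x3 uint8, red, green, blue), "fov_y" (degrees; the focal length in pixels is half the picture's height over the tangent of half this angle, whatever the lens; pixels are square), "cx", "cy" (the principal point, pixels), "k1" (the pictures are not rectified: a ray, as slopes to the right and down, at radius r is drawn at 1 + k1 r^2 times it, then the intrinsics apply), "rvec" (rotation vector, rad) and "tvec" (3), from world to camera coordinates, as OpenCV has them. Camera axes: x right, y down, z forward; pixel columns grow to the right and rows downward; lengths in m; the calibration is good to about 2 mm. A picture is of the moment at which its call begins. There is no depth.
- ticket.finish_job(): hands the job in, once; it reports no verdict.
The state is a dict: "time_s": time; "joints": joint angles; "joint_velocities": joint speeds; "effort": joint torques, N m; "tcp_pos": TCP position; "ee_rot": TCP orientation; "wrist_force": force on the tool from outside, world axes, zero at the start; "moment": the same for the moment, N m; "gripper_width": opening from 0.0 (shut) to 1.0 (fully open).
Only numpy, scipy, OpenCV 4.12 (cv2) and the standard library are available. Lean on these libraries where they do the work, as an engineer would, in place of code of your own. Each camera call takes 0.05 s, during which the arm holds its last target.

## Task

First clear the round jar and the square canister out of the parts bay and stand both on the green side mat, leaving the spare edge stop behind them where it is until both are there. Then change the stop on the orange laptop fixture: lay the worn one flat in the black rework tray and seat the spare flat, centred and squared on the bare aluminium seat plate, while the containers wait on the mat. Last, put each container back upright in the middle of its own plate in the bay, jar on the round plate and canister on the square one; never tip either over.

Things in the scene. Friction and masses are not known exactly. Their poses are not given: they have to be found in the camera images.
- jar: round white screw jar with a black lid of the same diameter, 56 mm diameter, 120 mm tall, about 300 g; stands at the start on the round plate. Origin: centre of its underside, z up. It may be gripped anywhere up its side.
- canister: square white canister, 54 x 54 mm (along own x and y), body 100 mm high with a black screw cap (36 mm diameter, 20 mm high) on top, 120 mm in all, about 350 g; stands at the start on the square plate. Origin: centre of its underside, z up; its side faces look along own x and y.
- round_plate: the jar's place: fixed bare steel disc, 84 mm diameter, 3 mm thick, on the grey base plate (8 mm thick) of the parts bay, in the front row (robot's side). Origin: centre of its underside; its top is 3 mm above the origin.
- square_plate: the canister's place: fixed bare steel plate 84 x 84 mm (own x, y), 3 mm thick, on the same bay beside the round plate, centres 88 mm apart (which is left and which right varies). Origin: centre of its underside; top 3 mm above the origin.
- spare_stop: white edge stop, inverted T: foot 34 (own x) x 100 (own y) x 16 mm, middle rib 14 (x) x 95 (y) mm, top 42 mm above the underside; 120 g. Grip across the rib, fingertips above the foot. Origin: centre of underside, z up. The spare: on the grey bay (8 mm thick) some 80 mm beyond the row of containers, lying across; no gripper room while they stand. A rail 28 mm high runs 50 mm behind it.
- worn_stop: white edge stop, inverted T: foot 34 (own x) x 100 (own y) x 16 mm, middle rib 14 (x) x 95 (y) mm, top 42 mm above the underside; 120 g. Grip across the rib, fingertips above the foot. Origin: centre of underside, z up. This is the worn one, identical in shape: at the start it lies on the stop seat of the orange fixture.
- stop_seat: fixed aluminium plate 46 (own x) x 112 (own y) x 4 mm on the orange fixture board. Origin: centre of underside; top 4 mm above it. A stop sits centred on it, its long way along own y (either way round). The dark laptop base begins 47 mm from the seat's centre towards own +x; its top is 16 mm above the seat's origin.
- tray: fixed open black rework tray on the table, outside 100 (own x) x 150 (own y) x 25 mm high, walls and floor 4 mm. Origin: centre of its underside; inner floor 4 mm above it. Empty at the start.
- mat: fixed green mat, 180 (own x) x 220 (own y) mm, 3 mm thick, on the table to the right of the bay; the side area. Empty at the start. Origin: centre of its underside; top 3 mm above it. Room for both containers side by side along own y.

How it is judged:
By the outcome, as a careful person would: the job done as asked, in the order asked, and still so for the second after the job is handed in, with the robot touching nothing.
It also fails if it takes over 141 s, if anything falls off the work surface, if the arm or the gripper's body presses on something with over 40 N, if the wrist force passes 120 N, or if a joint passes its speed limit or range.

## Working session

There is one attempt and no reset: what is moved stays moved. The work goes in short steps, Python scripts to look and compute and a tool call to move; the robot and the scene stay as the last step left them, time stands still between calls to the robot, and variables do not carry over. Pictures are saved under pics/ and viewed, and the job is handed in when it is done.

Besides the shell and the picture viewer there is one more tool, called after "Emit:" in YAML: its name, and indented under it one key for each argument. carry_out: Moves the arm, as the interface text tells. Its arguments: {"type":"object","properties":{"steps":{"type":"array","items":{"type":"array","items":{"type":"array","items":{"type":"number"}}}},"fingers":{"type":"number"}},"required":["steps"]}

```bash
ls; mkdir -p pics; python3 - <<'E'
from station import sense, optics, ticket, r
import cv2
s=sense(); print(s)
for n in("scene","top"):
    c=optics.capture(n); cv2.imwrite(f"pics/{n}0.png",c["image"][:,:,::-1]); print({k:v for k,v in c.items() if k!="image"})
E
```

```text
pics
{'time_s': 0.0, 'joints': array([ 8.11071853e+01,  2.20898740e+01,  3.79488111e-01, -2.92423280e-02,
       -6.84129291e+01, -1.48176315e+01]), 'joint_velocities': array([-0.08849453, -0.04773423, -0.06832754,  0.04733274,  0.00028886,
        0.01427819]), 'effort': array([-8.06036496e-04, -3.90667248e+01,  1.87400669e+01,  4.21980143e+00,
        1.09922592e-02, -1.93277233e-04]), 'tcp_pos': array([0.25105913, 0.57171895, 0.23546629]), 'ee_rot': array([[-4.02286217e-01, -8.01574358e-04,  9.15513603e-01],
       [-9.15511306e-01, -2.05297303e-03, -4.02287005e-01],
       [ 2.20198769e-03, -9.99997571e-01,  9.20323677e-05]]), 'wrist_force': array([ 0.30971151,  0.19485552, -0.36003461]), 'moment': array([ 0.0451307 , -0.06126949, -0.03199936]), 'gripper_width': 1.0001091522368533}
{'fov_y': 50.70255404734215, 'cx': 319.0943477821578, 'cy': 193.44781192609236, 'k1': 0.015568759612452406, 'rvec': array([ 1.75234516,  1.99794112, -0.64020313]), 'tvec': array([ 0.06636041, -0.38907547,  1.18906906])}
{'fov_y': 51.7584978006567, 'cx': 311.7049775274679, 'cy': 199.07246775485677, 'k1': -0.04068927382071444, 'rvec': array([ 2.18380802, -2.13442609,  0.1548605 ]), 'tvec': array([-0.02732582,  0.52225666,  0.80503931])}
```

View pics/scene0.png

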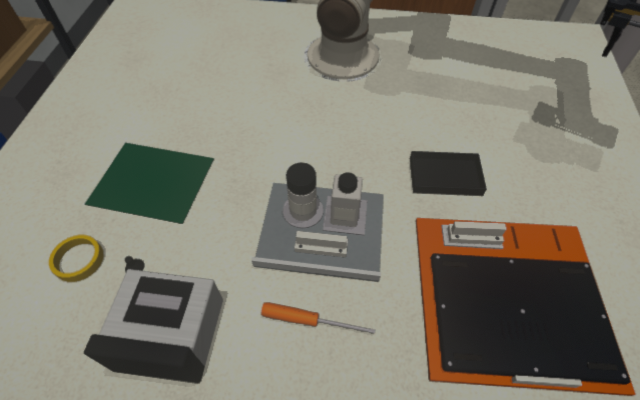

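View pics/top0.png

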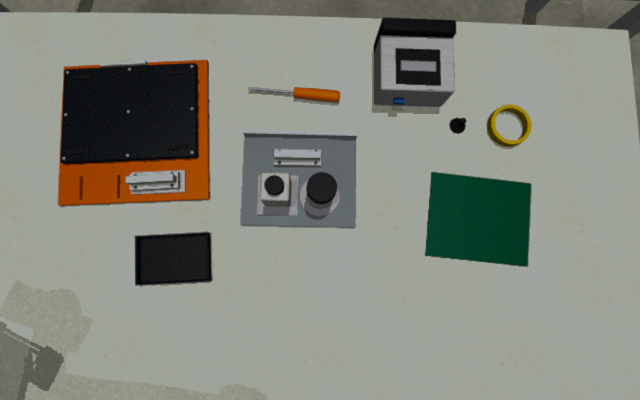

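The scene view shows the robot at the top with the mat on the left (150,180), the bay at (320,230), the tray at (447,173) and the fixture on the right. In the top view the jar lid is at (321,188), the canister cap at (274,186), the spare at (298,157), the worn stop at (154,181), the tray at (174,258) and the mat at (480,220). Next I'll write the helpers and look at zoomed crops.

```bash
cat > h.py <<'E'
import numpy as np, cv2
from station import sense, optics, ticket, r
class Cam:
    def __init__(s,n):
        c=optics.capture(n); s.im=c["image"]; s.f=200/np.tan(np.radians(c["fov_y"]/2)); s.c=c
        s.R=cv2.Rodrigues(np.array(c["rvec"]))[0]; s.t=np.array(c["tvec"]); s.C=-s.R.T@s.t
        s.K=np.array([[s.f,0,c["cx"]],[0,s.f,c["cy"]],[0,0,1.]]); s.d=np.array([c["k1"],0,0,0,0.])
    def ray(s,p):
        u=cv2.undistortPoints(np.array(p,float).reshape(-1,1,2),s.K,s.d).reshape(-1,2)
        return np.c_[u,np.ones(len(u))]@s.R
    def plane(s,p,z):
        d=s.ray(p); return s.C+d*((z-s.C[2])/d[:,2])[:,None]
    def proj(s,P):
        return cv2.projectPoints(np.array(P,float).reshape(-1,3),s.c["rvec"],s.t,s.K,s.d)[0].reshape(-1,2)
    def crop(s,name,u0,v0,u1,v1,k):
        im=cv2.resize(s.im[v0:v1,u0:u1],None,fx=k,fy=k,interpolation=cv2.INTER_CUBIC)
        cv2.imwrite(name,im[:,:,::-1])
def tri(a,pa,b,pb):
    d1=a.ray([pa])[0];d2=b.ray([pb])[0]
    A=np.c_[d1,-d2]; x=np.linalg.lstsq(A,b.C-a.C,rcond=None)[0]
    q1=a.C+d1*x[0];q2=b.C+d2*x[1]; return (q1+q2)/2, np.linalg.norm(q1-q2)
def big(mask):
    cs,_=cv2.findContours(mask.astype(np.uint8),cv2.RETR_EXTERNAL,cv2.CHAIN_APPROX_NONE)
    return max(cs,key=cv2.contourArea).reshape(-1,2)
def rect(P):
    (c,sz,a)=cv2.minAreaRect((P[:,:2]*1000).astype(np.float32)); return np.round(c,1),np.round(sz,1),round(a,2)
E
python3 - <<'E'
from h import *
t=Cam("top");s=Cam("scene")
print(t.C,s.C)
t.crop("pics/t1.png",230,125,370,235,5)
t.crop("pics/t2.png",50,160,220,295,4)
s.crop("pics/s1.png",240,150,400,280,5)
s.crop("pics/s2.png",400,140,520,260,5)
for c,n,zz in((t,"top",.003),(s,"scene",.003)):
    I=c.im.astype(int); g=(I[:,:,1]>I[:,:,0]+20)&(I[:,:,1]>I[:,:,2]+8)
    b=big(g); print(n,"mat",rect(c.plane(b,.003)))
    hsv=cv2.cvtColor(c.im,cv2.COLOR_RGB2HSV)
    o=(hsv[:,:,0]<15)&(hsv[:,:,1]>180)&(hsv[:,:,2]>100)
    print("orange",rect(c.plane(big(o),.01)))
E
```

```text
[ 0.41294227 -0.0064338   0.86661658] [1.00932231 0.06360156 0.73952145]
top mat (array([ 493.9, -372.3]), array([218.2, 178.9]), 84.82)
orange (array([665.1, 369.9]), array([309.1, 319.3]), 3.86)
scene mat (array([ 497.3, -371.7]), array([216.3, 177.8]), 85.06)
orange (array([668.7, 370.6]), array([308.5, 318.6]), 3.92)
```

View pics/t1.png

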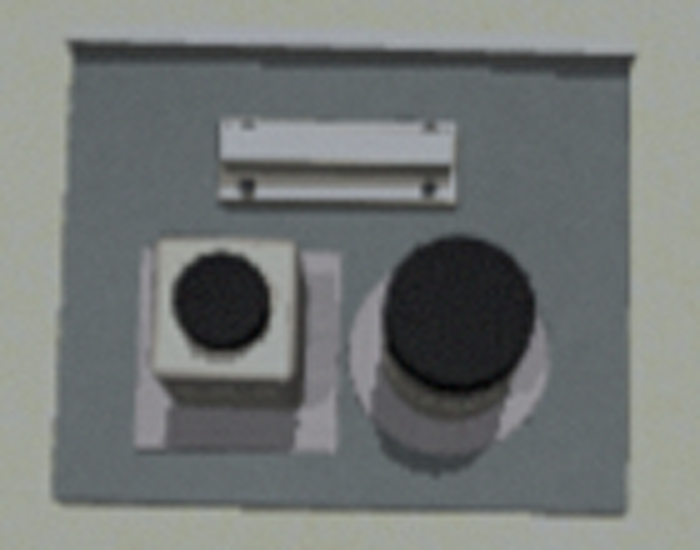

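View pics/t2.png

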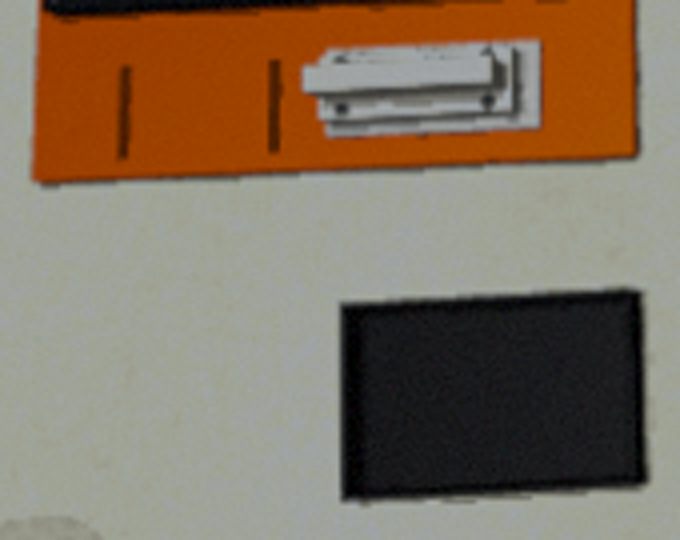

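View pics/s1.png

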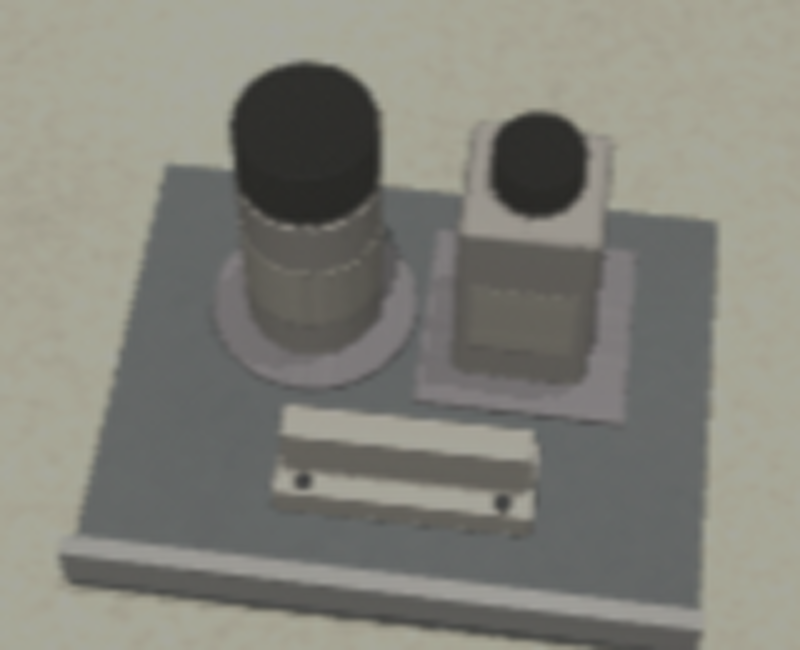

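View pics/s2.png

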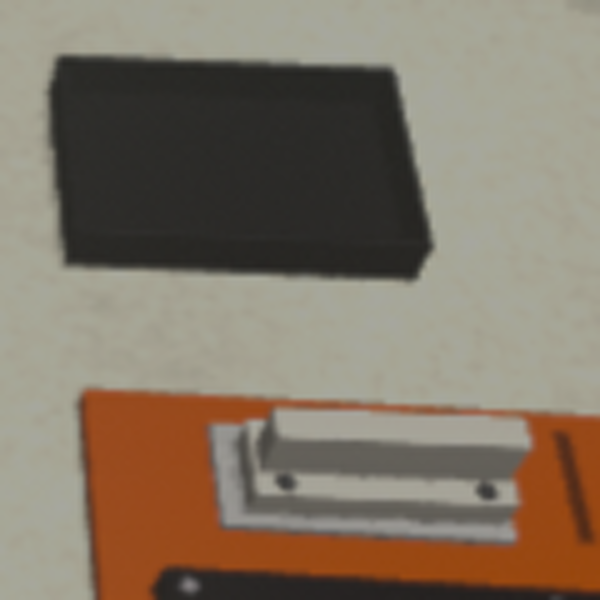

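```bash
cat > m1.py <<'E'
from h import *
np.set_printoptions(precision=4,suppress=True)
t=Cam("top");s=Cam("scene")
T1=lambda x,y:(230+(x+.5)/5-.5,125+(y+.5)/5-.5)
T2=lambda x,y:(50+(x+.5)/4-.5,160+(y+.5)/4-.5)
S1=lambda x,y:(240+(x+.5)/5-.5,150+(y+.5)/5-.5)
S2=lambda x,y:(400+(x+.5)/5-.5,140+(y+.5)/5-.5)
def pr(n,a,b): 
    p,e=tri(t,a,s,b); print(n,p,"gap",round(e*1000,1))
pr("seat -y+x",T2(541,41),S2(223,527)); pr("seat -y-x",T2(540,129),S2(208,424))
pr("rib -y-x",T2(492,80),S2(275,408)); pr("rib -y+x",T2(490,55),S2(266,437));pr("rib +y+x",T2(302,68),S2(527,447));pr("rib +y-x",T2(305,96),S2(530,420))
pr("foot -y+x",T2(515,48),S2(253,508)); 
pr("sq a",T1(341,252),S1(415,397)); pr("sq b",T1(336,453),S1(437,232)); pr("sq c",T1(135,450),S1(635,252))
pr("spare rib +y-x",T1(222,163),S1(538,432)); pr("spare rib -y-x",T1(451,166),S1(283,405)); pr("spare rib -y+x",T1(455,122),S1(283,432));pr("spare rib +y+x",T1(222,120),S1(535,459))
pr("cap",T1(222,302),S1(540,155))
pr("can top -y-x",T1(300,380),S1(475,122)); pr("can -y+x",T1(301,240),S1(464,240)); pr("can +y+x",T1(157,240),S1(604,245)); pr("can +y-x",T1(157,378),S1(610,137))
print("sq plane top",t.plane([T1(341,252),T1(336,453),T1(135,450)],.011))
print("sq plane sc",s.plane([S1(415,397),S1(437,232),S1(635,252),S1(625,423)],.011))
print("jar lid t",t.plane([T1(459,311)],.131),"round plate top x ends",t.plane([T1(348,349),T1(550,349)],.011))
print("jar lid s", s.plane([S1(306,132)],.131), "round",s.plane([S1(216,300),S1(418,305),S1(313,388)],.011))
print("tray t",t.plane([T2(340,304),T2(640,290),T2(648,484),T2(342,500)],.025))
print("tray s",s.plane([S2(58,56),S2(392,68),S2(430,247),S2(65,236)],.025))
E
python3 m1.py
```

```text
seat -y+x [0.5818 0.2547 0.0105] gap 1.6
seat -y-x [0.5348 0.2514 0.0106] gap 0.1
rib -y-x [0.5528 0.2649 0.0541] gap 1.8
rib -y+x [0.5655 0.2638 0.054 ] gap 3.9
rib +y+x [0.5568 0.3598 0.0533] gap 1.6
rib +y-x [0.5432 0.361  0.0504] gap 3.2
foot -y+x [0.5762 0.2651 0.0183] gap 0.4
sq a [0.5765 0.0152 0.0098] gap 0.7
sq b [0.4918 0.0146 0.0056] gap 0.4
sq c [0.491  0.0988 0.0055] gap 0.3
spare rib +y-x [0.6058 0.0647 0.0435] gap 2.3
spare rib -y-x [ 0.6069 -0.0308  0.0442] gap 1.7
spare rib -y+x [ 0.6231 -0.0298  0.052 ] gap 2.3
spare rib +y+x [0.6218 0.0646 0.0512] gap 2.3
cap [0.5353 0.0553 0.1231] gap 0.7
can top -y-x [0.5094 0.0279 0.1055] gap 3.0
can -y+x [0.5629 0.0295 0.1028] gap 3.5
can +y+x [0.5609 0.082  0.1067] gap 1.0
can +y-x [0.5091 0.0804 0.1046] gap 1.4
sq plane top [[0.5763 0.0148 0.011 ]
 [0.4912 0.0147 0.011 ]
 [0.4905 0.0983 0.011 ]]
sq plane sc [[0.5772 0.0157 0.011 ]
 [0.4956 0.0148 0.011 ]
 [0.4949 0.0984 0.011 ]
 [0.5781 0.0998 0.011 ]]
jar lid t [[ 0.5328 -0.0314  0.131 ]] round plate top x ends [[ 0.5351  0.0108  0.011 ]
 [ 0.5371 -0.074   0.011 ]]
jar lid s [[ 0.542 -0.03   0.131]] round [[ 0.5418 -0.0717  0.011 ]
 [ 0.5333  0.0114  0.011 ]
 [ 0.5784 -0.0255  0.011 ]]
tray t [[0.4402 0.344  0.025 ]
 [0.4512 0.1909 0.025 ]
 [0.3541 0.1818 0.025 ]
 [0.342  0.3358 0.025 ]]
tray s [[0.3573 0.1883 0.025 ]
 [0.345  0.3359 0.025 ]
 [0.444  0.343  0.025 ]
 [0.4583 0.1916 0.025 ]]
```

```bash
cat >> m1.py <<'E'
print('----')
a=t.plane([T1(53,503),T1(626,514)],.008); b=s.plane([S1(168,165),S1(717,222)],.008); print(a,b)
for q in(a,b):
    d=q[0]-q[1]; d=d*np.sign(d[1]); print(np.degrees(np.arctan2(-d[0],d[1])))
# jar lid contour
for c,n,(u0,v0,u1,v1) in((t,"t",(300,165,345,220)),(s,"s",(280,155,325,198))):
    g=c.im[v0:v1,u0:u1].max(2)<(50)
    b=big(g)+[u0,v0]; P=c.plane(b,.131); print(n,cv2.minEnclosingCircle((P[:,:2]*1000).astype(np.float32)), P.min(0),P.max(0))
    hu,hv=((255,170,292,210) if n=="t" else (330,165,365,200))[:2],0
for c,n,(u0,v0,u1,v1) in((t,"t",(262,172,290,198)),(s,"s",(335,168,361,198))):
    g=c.im[v0:v1,u0:u1].max(2)<(50)
    b=big(g)+[u0,v0]; P=c.plane(b,.131); print(n,"cap",cv2.minEnclosingCircle((P[:,:2]*1000).astype(np.float32)), P.min(0),P.max(0))
# orange & tray
for c,n in((t,"t"),(s,"s")):
    hsv=cv2.cvtColor(c.im,cv2.COLOR_RGB2HSV)
    o=(hsv[:,:,0]<15)&(hsv[:,:,1]>180)&(hsv[:,:,2]>100)
    print(n,"orange",rect(c.plane(big(o),.008)))
E
python3 m1.py | sed -n '/----/,$p'
```

```text
----
[[ 0.4679  0.1319  0.008 ]
 [ 0.4688 -0.1069  0.008 ]] [[ 0.4734 -0.1055  0.008 ]
 [ 0.4727  0.1322  0.008 ]]
0.2202640191613628
0.18591027682897804
t ((530.3419189453125, -31.763540267944336), 29.010910034179688) [ 0.5014 -0.0578  0.131 ] [ 0.5584 -0.0053  0.131 ]
s ((546.7774658203125, -28.16794204711914), 34.51087188720703) [ 0.5129 -0.0552  0.131 ] [ 0.581  -0.0027  0.131 ]
t cap ((534.1534423828125, 53.5566291809082), 17.59937286376953) [0.5175 0.0379 0.131 ] [0.5506 0.0707 0.131 ]
s cap ((545.5052490234375, 55.17226028442383), 20.862760543823242) [0.5254 0.0406 0.131 ] [0.5657 0.0702 0.131 ]
t orange (array([665.7, 370.9]), array([309.8, 320.2]), 3.88)
s orange (array([667.8, 371.5]), array([309.4, 319.5]), 3.89)
```

Emit:
carry_out:
  steps:
    - [[2.4, -5, 0, 0, 0, -0.096], [4.7, -10, 0, 0, 0, -0.192], [7.1, -15, 0, 0, 0, -0.288], [9.5, -20, 0, 0, 0, -0.384], [11.8, -25, 0, 0, 0, -0.48], [14.2, -30, 0, 0, 0, -0.576], [16.6, -35, 0, 0, 0, -0.672], [18.9, -40, 0, 0, 0, -0.768], [21.3, -45, 0, 0, 0, -0.864], [23.7, -50, 0, 0, 0, -0.96], [26, -55, 0, 0, 0, -1.056], [28.45, -60.3, 0, 0, 0, -1.1516], [28.45, -60.3, -1, 0, 0, -1.1516], [28.45, -60.3, -1, 0, 0, -1.1516], [28.45, -60.3, -1, 0, 0, -1.1516]]
  fingers: 0

```text
time_s: 2.28
tcp_pos: [0.5355, -0.0298, 0.2268]
ee_rot: [[-1.0, 0.0, 0.007], [-0.007, -0.0, -1.0], [-0.0, -1.0, 0.0]]
wrist_force: [-0.5, -0.1, 0.1]
gripper_width: 1.0
```

```bash
cat > look.py <<'E'
import sys
from h import *
np.set_printoptions(precision=4,suppress=True)
n=sys.argv[1]
q=sense(); R=q["ee_rot"]; print(q["time_s"],q["tcp_pos"],"head",np.degrees(np.arctan2(R[1,0],R[0,0])),"tilt",R[:2,1],"w",q["gripper_width"]*87,"F",q["wrist_force"])
for c in ("top","scene"):
    k=Cam(c); cv2.imwrite(f"pics/{c}_{n}.png",k.im[:,:,::-1])
    if len(sys.argv)>6 and c==sys.argv[2]: k.crop(f"pics/c_{n}.png",*map(int,sys.argv[3:8]))
E
python3 look.py a
```

```text
2.275 [ 0.5355 -0.0298  0.2268] head -179.5756941992128 tilt [ 0.0002 -0.    ] w 87.01602023100348 F [-0.5449 -0.1187  0.1311]
```

```bash
python3 - <<'E'
import cv2,numpy as np
a=cv2.imread('pics/top_a.png')[80:260,200:420];b=cv2.imread('pics/scene_a.png')[80:290,200:440]
a=cv2.resize(a,(440,360));b=cv2.resize(b,(411,360));cv2.imwrite('pics/ab.png',np.hstack([a,b])[:, :800])
E
```

```text
(no output)
```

View pics/ab.png

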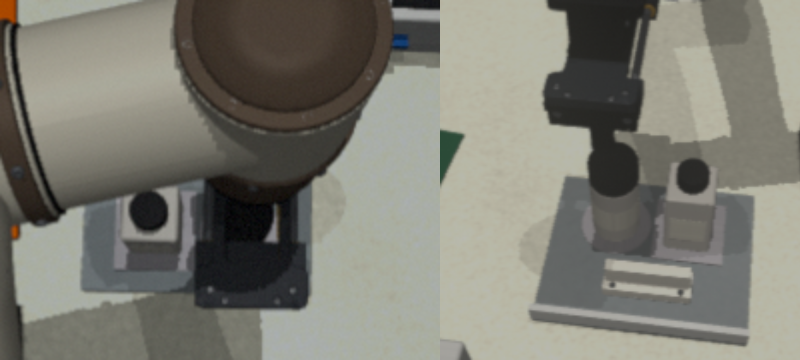

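The gripper sits straight over the jar, with the finger at about (612,150) in the right half. I'll descend around it and close.

Emit:
carry_out:
  steps:
    - [[0, 0, -2, 0, 0, 0], [0, 0, -4.5, 0, 0, 0], [0, 0, -7, 0, 0, 0], [0, 0, -9, 0, 0, 0], [0, 0, -10.5, 0, 0, 0], [0, 0, -12, 0, 0, 0], [0, 0, -13, 0, 0, 0], [0, -0.05, -13.6, 0, 0, 0], [0, -0.05, -13.6, 0, 0, 0], [0, -0.05, -13.6, 0, 0, 0]]

```text
time_s: 3.62
tcp_pos: [0.5362, -0.0313, 0.091]
ee_rot: [[-1.0, 0.001, 0.005], [-0.005, 0.0, -1.0], [-0.001, -1.0, -0.0]]
wrist_force: [0.1, 0.7, -0.9]
gripper_width: 1.004
```

Emit:
carry_out:
  steps:
    - [[0, 0, 0, 0, 0, 0], [0, 0, 0, 0, 0, 0], [0, 0, 0, 0, 0, 0], [0, 0, 0, 0, 0, 0], [0, 0, 0, 0, 0, 0], [0, 0, 0, 0, 0, 0], [0, 0, 0, 0, 0, 0], [0, 0, 0, 0, 0, 0]]
  fingers: 255

```text
time_s: 4.62
tcp_pos: [0.5356, -0.0313, 0.0906]
ee_rot: [[-1.0, -0.0, 0.005], [-0.005, -0.0, -1.0], [0.0, -1.0, 0.0]]
wrist_force: [-1.0, -0.7, 1.7]
gripper_width: 0.635
```

Closed at 55 mm, matching the jar's 56 mm. Lifting and carrying it to the far half of the mat.

Emit:
carry_out:
  steps:
    - [[0, 0, 0.5, 0, 0, 0], [0, 0, 1.5, 0, 0, 0], [0, 0, 3, 0, 0, 0], [0, 0, 5, 0, 0, 0], [0, 0, 6.5, 0, 0, 0], [-0.1, -1, 7, 0, 0, 0], [-0.3, -2.5, 7, 0, 0, 0], [-0.6, -5, 7, 0, 0, 0], [-1, -8.5, 7, 0, 0, 0], [-1.4, -12, 7, 0, 0, 0], [-1.8, -16, 7, 0, 0, 0], [-2.3, -20, 7, 0, 0, 0], [-2.7, -24, 7, 0, 0, 0], [-3.2, -28, 7, 0, 0, 0], [-3.6, -32, 7, 0, 0, 0], [-4, -35.5, 7, 0, 0, 0], [-4.3, -38, 7, 0, 0, 0], [-4.45, -39.2, 7, 0, 0, 0], [-4.45, -39.2, 7, 0, 0, 0], [-4.45, -39.2, 7, 0, 0, 0]]

```text
time_s: 7.12
tcp_pos: [0.4911, -0.4224, 0.1602]
ee_rot: [[-1.0, -0.001, 0.006], [-0.006, 0.001, -1.0], [0.001, -1.0, -0.001]]
wrist_force: [-0.6, -0.2, -3.8]
gripper_width: 0.637
```

Emit:
carry_out:
  steps:
    - [[0, 0, -1, 0, 0, 0], [0, 0, -2.5, 0, 0, 0], [0, 0, -4, 0, 0, 0], [0, 0, -5.5, 0, 0, 0], [0, 0, -6.5, 0, 0, 0], [0, 0, -7.2, 0, 0, 0], [0, 0, -7.5, 0, 0, 0], [0, 0, -7.7, 0, 0, 0], [0, 0, -7.75, 0, 0, 0], [0, 0, -7.75, 0, 0, 0], [0, 0, -7.75, 0, 0, 0]]

```text
time_s: 8.5
tcp_pos: [0.4914, -0.4233, 0.0833]
ee_rot: [[-1.0, 0.0, 0.005], [-0.005, -0.0, -1.0], [-0.0, -1.0, 0.0]]
wrist_force: [0.3, 0.4, -3.7]
gripper_width: 0.644
```

```bash
python3 look.py b scene 60 80 260 280 3
```

```text
8.5 [ 0.4914 -0.4233  0.0833] head -179.69011499568745 tilt [ 0.0005 -0.0003] w 56.019130374656775 F [ 0.3295  0.4089 -3.6518]
```

View pics/c_b.png

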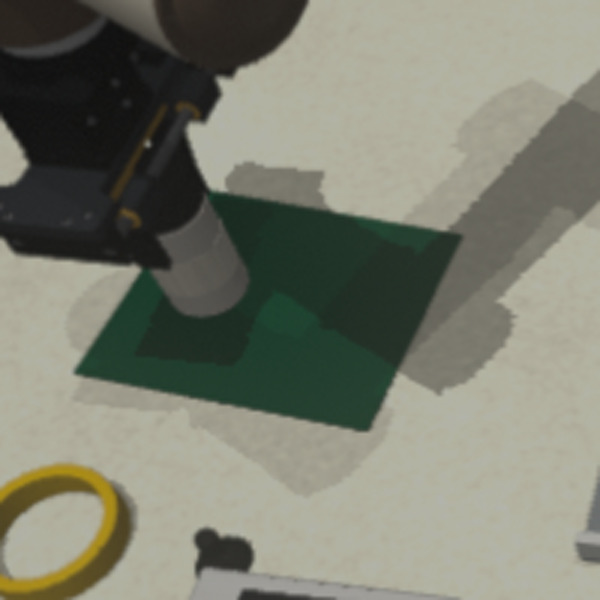

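The jar hangs upright over the left part of the mat, with its base at about (205,300). The force reading still shows its weight, so I'll go down about 1 mm more and release.

Emit:
carry_out:
  steps:
    - [[0, 0, -0.05, 0, 0, 0], [0, 0, -0.1, 0, 0, 0], [0, 0, -0.12, 0, 0, 0], [0, 0, -0.12, 0, 0, 0]]

```text
time_s: 9.1
tcp_pos: [0.4913, -0.4234, 0.0826]
ee_rot: [[-1.0, 0.0, 0.006], [-0.006, -0.0, -1.0], [-0.0, -1.0, 0.0]]
wrist_force: [-1.4, 1.8, 1.7]
gripper_width: 0.639
```

Emit:
carry_out:
  steps:
    - [[0, 0, 0, 0, 0, 0], [0, 0, 0, 0, 0, 0], [0, 0, 0, 0, 0, 0], [0, 0, 0, 0, 0, 0], [0, 0, 0, 0, 0, 0], [0, 0, 0, 0, 0, 0]]
  fingers: 0

```text
time_s: 9.85
tcp_pos: [0.4913, -0.4233, 0.0818]
ee_rot: [[-1.0, -0.0, 0.005], [-0.005, -0.0, -1.0], [0.0, -1.0, 0.0]]
wrist_force: [-0.2, -0.1, -0.0]
gripper_width: 0.996
```

Emit:
carry_out:
  steps:
    - [[0, 0, 2, 0, 0, 0], [0, 0, 5, 0, 0, 0], [0, 0, 9, 0, 0, 0], [0, 0, 12, 0, 0, 0], [0.2, 2, 14, 0, 0, 0], [0.5, 5, 14, 0, 0, 0], [0.9, 10, 14, 0, 0, 0], [1.4, 15, 14, 0, 0, 0], [1.8, 20, 14, 0, 0, 0], [2.3, 25, 14, 0, 0, 0], [2.8, 30, 14, 0, 0, 0], [3.2, 35, 14, 0, 0, 0], [3.7, 40, 14, 0, 0, 0], [4.1, 44, 14, 0, 0, 0], [4.3, 47, 14, 0, 0, 0], [4.4, 47.9, 14, 0, 0, 0], [4.4, 47.9, 14, 0, 0, 0], [4.4, 47.9, 14, 0, 0, 0]]

```text
time_s: 12.1
tcp_pos: [0.5349, 0.055, 0.2217]
ee_rot: [[-1.0, -0.001, 0.004], [-0.004, -0.0, -1.0], [0.001, -1.0, 0.0]]
wrist_force: [0.0, 0.1, -0.4]
gripper_width: 1.005
```

```bash
python3 look.py c scene 60 80 400 290 2
```

```text
12.1 [0.5349 0.055  0.2217] head -179.74393599931028 tilt [-0.0005 -0.0002] w 87.47840392660683 F [ 0.0154  0.0733 -0.3698]
```

View pics/c_c.png

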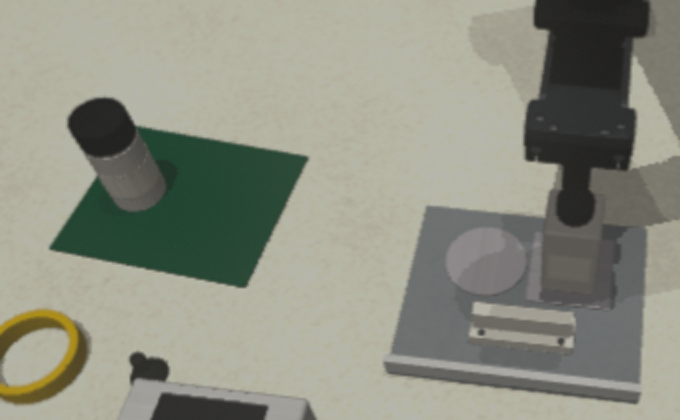

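The jar stands upright on the mat (125,150). The gripper is centred over the canister (575,200). Descending to grip it.

Emit:
carry_out:
  steps:
    - [[0, 0, -2, 0, 0, 0], [0, 0, -4.5, 0, 0, 0], [0, 0, -7, 0, 0, 0], [0, 0, -9, 0, 0, 0], [0, 0, -10.5, 0, 0, 0], [0, 0, -12, 0, 0, 0], [0, 0, -13.2, 0, 0, 0], [0, 0, -14.1, 0, 0, 0], [0, 0, -14.1, 0, 0, 0], [0, 0, -14.1, 0, 0, 0]]

```text
time_s: 13.45
tcp_pos: [0.5357, 0.0559, 0.0813]
ee_rot: [[-1.0, 0.001, 0.006], [-0.006, 0.0, -1.0], [-0.001, -1.0, -0.0]]
wrist_force: [0.1, -0.1, -0.2]
gripper_width: 0.999
```

Emit:
carry_out:
  steps:
    - [[0, 0, 0, 0, 0, 0], [0, 0, 0, 0, 0, 0], [0, 0, 0, 0, 0, 0], [0, 0, 0, 0, 0, 0], [0, 0, 0, 0, 0, 0], [0, 0, 0, 0, 0, 0], [0, 0, 0, 0, 0, 0], [0, 0, 0, 0, 0, 0]]
  fingers: 255

```text
time_s: 14.45
tcp_pos: [0.5359, 0.056, 0.0812]
ee_rot: [[-1.0, 0.002, 0.006], [-0.006, 0.0, -1.0], [-0.002, -1.0, -0.0]]
wrist_force: [1.8, 0.5, 1.3]
gripper_width: 0.616
```

Emit:
carry_out:
  steps:
    - [[0, 0, 0.5, 0, 0, 0], [0, 0, 1.5, 0, 0, 0], [0, 0, 3, 0, 0, 0], [0, 0, 5, 0, 0, 0], [0, 0, 6.5, 0, 0, 0], [-0.1, -1, 7, 0, 0, 0], [-0.2, -2.5, 7, 0, 0, 0], [-0.4, -5, 7, 0, 0, 0], [-0.7, -8.5, 7, 0, 0, 0], [-1, -12, 7, 0, 0, 0], [-1.4, -16, 7, 0, 0, 0], [-1.8, -20, 7, 0, 0, 0], [-2.2, -24, 7, 0, 0, 0], [-2.6, -28, 7, 0, 0, 0], [-2.9, -31.5, 7, 0, 0, 0], [-3.2, -34.5, 7, 0, 0, 0], [-3.4, -37, 7, 0, 0, 0], [-3.5, -38, 7, 0, 0, 0], [-3.5, -38, 7, 0, 0, 0], [-3.5, -38, 7, 0, 0, 0]]

```text
time_s: 16.95
tcp_pos: [0.5, -0.3236, 0.1506]
ee_rot: [[-1.0, -0.001, 0.006], [-0.006, 0.001, -1.0], [0.001, -1.0, -0.001]]
wrist_force: [-0.2, -0.1, -2.8]
gripper_width: 0.619
```

Emit:
carry_out:
  steps:
    - [[0, 0, -1, 0, 0, 0], [0, 0, -2.5, 0, 0, 0], [0, 0, -4, 0, 0, 0], [0, 0, -5.5, 0, 0, 0], [0, 0, -6.5, 0, 0, 0], [0, 0, -7.2, 0, 0, 0], [0, 0, -7.5, 0, 0, 0], [0, 0, -7.7, 0, 0, 0], [0, 0, -7.8, 0, 0, 0], [0, 0, -7.85, 0, 0, 0], [0, 0, -7.85, 0, 0, 0]]

```text
time_s: 18.32
tcp_pos: [0.5005, -0.3244, 0.0732]
ee_rot: [[-1.0, 0.001, 0.006], [-0.006, -0.001, -1.0], [-0.001, -1.0, 0.001]]
wrist_force: [-0.8, 0.7, 1.1]
gripper_width: 0.619
```

Emit:
carry_out:
  steps:
    - [[0, 0, 0, 0, 0, 0], [0, 0, 0, 0, 0, 0], [0, 0, 0, 0, 0, 0], [0, 0, 0, 0, 0, 0], [0, 0, 0, 0, 0, 0], [0, 0, 1, 0, 0, 0], [0, 0, 3, 0, 0, 0], [0, 0, 6, 0, 0, 0], [0, 0, 9, 0, 0, 0], [0, 0, 12, 0, 0, 0], [0, 0, 14.5, 0, 0, 0], [0, 0, 14.5, 0, 0, 0], [0, 0, 14.5, 0, 0, 0]]
  fingers: 0

```text
time_s: 19.95
tcp_pos: [0.4998, -0.324, 0.2169]
ee_rot: [[-1.0, -0.001, 0.005], [-0.005, 0.001, -1.0], [0.001, -1.0, -0.001]]
wrist_force: [-0.1, 0.5, -0.4]
gripper_width: 0.999
```

```bash
python3 look.py d scene 60 80 400 290 2; python3 - <<'E'
from h import *
t=Cam("top");s=Cam("scene")
t.crop("pics/td.png",230,125,370,235,5)
t.crop("pics/td2.png",110,160,200,210,8)
s.crop("pics/sd.png",240,150,400,280,5)
s.crop("pics/sd2.png",430,210,520,260,8)
E
```

```text
19.95 [ 0.4998 -0.324   0.2169] head -179.70768522199066 tilt [-0.0007  0.0007] w 86.88936279839831 F [-0.1176  0.5417 -0.3885]
```

View pics/c_d.png

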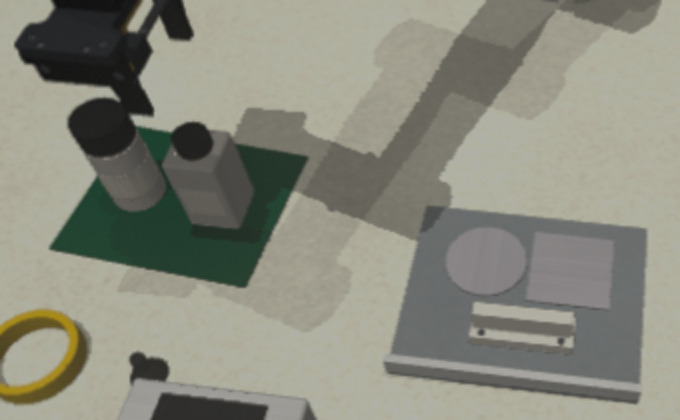

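View pics/td.png

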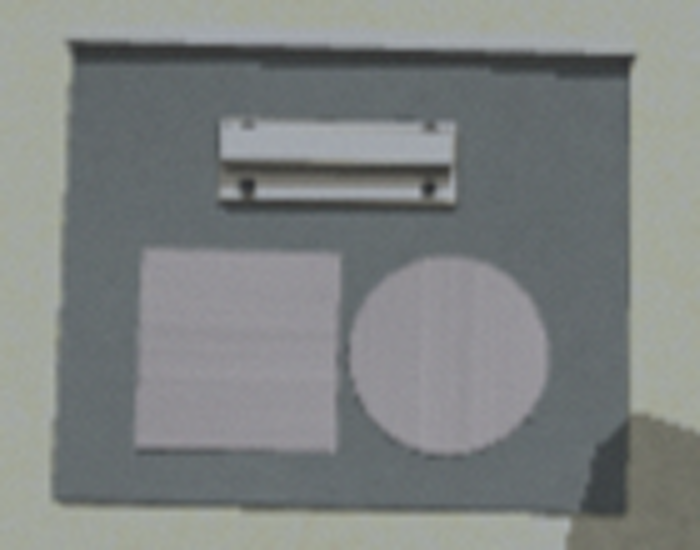

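View pics/sd.png

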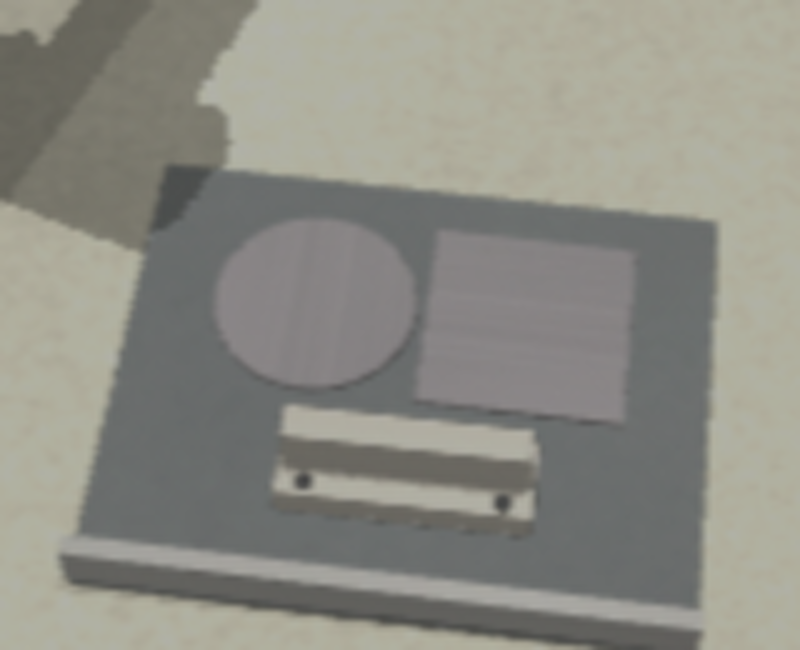

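View pics/td2.png

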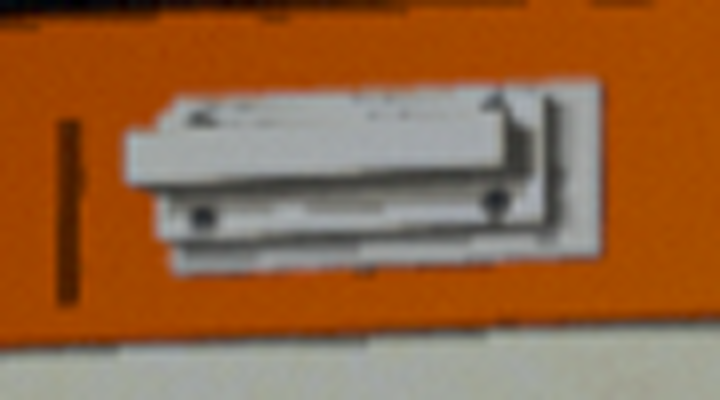

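View pics/sd2.png

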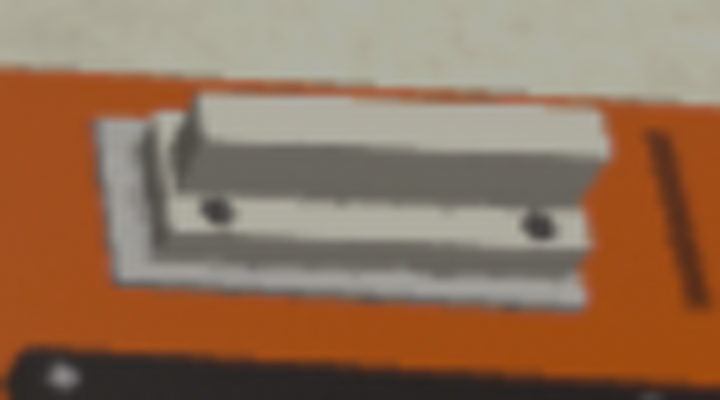

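```bash
cat > m2.py <<'E'
from h import *
np.set_printoptions(precision=4,suppress=True)
t=Cam("top");s=Cam("scene")
F=lambda u0,v0,k:(lambda x,y:(u0+(x+.5)/k-.5,v0+(y+.5)/k-.5))
T1=F(230,125,5);S1=F(240,150,5);T2=F(110,160,8);S2=F(430,210,8)
def yaw(a,b):
    d=(a-b); d=d*np.sign(d[1]); return np.degrees(np.arctan2(-d[0],d[1]))
P=t.plane([T1(144,248),T1(341,253),T1(336,453),T1(135,451)],.011);print("sq t",P.mean(0),yaw(P[0],P[1]),yaw(P[3],P[2]))
Q=s.plane([S1(437,231),S1(635,252),S1(624,423),S1(415,398)],.011);print("sq s",Q.mean(0),yaw(Q[0],Q[1]),yaw(Q[3],Q[2]))
P=t.plane([T1(348,355),T1(550,355),T1(449,255),T1(449,456)],.011);print("rd t",P.mean(0))
Q=s.plane([S1(215,302),S1(417,302),S1(323,217),S1(312,388)],.011);print("rd s",(Q[0,1]+Q[1,1])/2,(Q[2,0]+Q[3,0])/2)
P=t.plane([T1(222,163),T1(451,166)],.05);print("spare t -x edge",P,yaw(*P))
P=t.plane([T1(221,203),T1(456,205)],.024);print("spare foot t -x edge",P,yaw(*P))
Q=s.plane([S1(283,405),S1(538,432),S1(535,460),S1(281,433)],.05);print("spare s",Q,Q.mean(0),yaw(Q[0],Q[1]),yaw(Q[2],Q[3]))
P=t.plane([T2(125,130),T2(502,108),T2(504,164),T2(128,187)],.054);print("worn t",P,P.mean(0),yaw(P[0],P[1]),yaw(P[2],P[3]))
Q=s.plane([S2(200,93),S2(605,110),S2(606,158),S2(188,140)],.054);print("worn s",Q,Q.mean(0),yaw(Q[0],Q[1]),yaw(Q[2],Q[3]))
P=t.plane([T2(600,80),T2(600,255),T2(172,273)],.012);print("seat t",P,"c",(P[0]+P[2])/2,yaw(P[1],P[2]))
Q=s.plane([S2(95,118),S2(115,282),S2(586,307)],.012);print("seat s",Q,"c",(Q[0]+Q[2])/2,yaw(Q[1],Q[2]))
E
python3 m2.py
```

```text
sq t [0.5333 0.0564 0.011 ] -0.09221058908202838 0.7744676690996111
sq s [0.5365 0.0571 0.011 ] 0.12280530239501491 -0.3682683988452035
rd t [ 0.5336 -0.0316  0.011 ]
rd s -0.030563001497295315 0.5363173488598629
spare t -x edge [[ 0.6043  0.063   0.05  ]
 [ 0.6054 -0.0298  0.05  ]] 0.6579647689026185
spare foot t -x edge [[ 0.5934  0.065   0.024 ]
 [ 0.595  -0.0329  0.024 ]] 0.9165441619392749
spare s [[ 0.6103 -0.0308  0.05  ]
 [ 0.6094  0.0658  0.05  ]
 [ 0.6214  0.0658  0.05  ]
 [ 0.6224 -0.0296  0.05  ]] [0.6159 0.0178 0.05  ] 0.5667519719242978 0.5996752421186554
worn t [[0.5584 0.3603 0.054 ]
 [0.5661 0.2655 0.054 ]
 [0.5519 0.264  0.054 ]
 [0.5439 0.3584 0.054 ]] [0.5551 0.312  0.054 ] 4.675629119585542 4.8497249112317355
worn s [[0.5524 0.2658 0.054 ]
 [0.5446 0.3605 0.054 ]
 [0.5581 0.3591 0.054 ]
 [0.5661 0.2622 0.054 ]] [0.5553 0.3119 0.054 ] 4.723594935307738 4.685506642029077
seat t [[0.5821 0.2541 0.012 ]
 [0.5355 0.2511 0.012 ]
 [0.5281 0.3637 0.012 ]] c [0.5551 0.3089 0.012 ] 3.769274060610085
seat s [[0.5354 0.2516 0.012 ]
 [0.5821 0.2546 0.012 ]
 [0.574  0.3671 0.012 ]] c [0.5547 0.3094 0.012 ] 4.129165063576153
```

Both containers stand on the mat and the spare hasn't moved. The two views agree:
- **Worn stop:** (0.555, 0.312), yaw 4.7°
- **Seat:** (0.555, 0.309), yaw 3.9°
- **Plates:** (0.535, 0.057) and (0.535, -0.031), 88 mm apart as stated

Now the worn stop.

Emit:
carry_out:
  steps:
    - [[0.2, 2, 0, 0, 0, 0], [0.5, 6, 0, 0, 0, 0], [0.9, 11, 0, 0, 0, 0.01], [1.4, 16, 0, 0, 0, 0.02], [1.8, 21, 0, 0, 0, 0.03], [2.2, 26, 0, 0, 0, 0.04], [2.7, 31, 0, 0, 0, 0.05], [3.1, 36, 0, 0, 0, 0.06], [3.5, 41, 0, 0, 0, 0.07], [4, 46, 0, 0, 0, 0.077], [4.4, 51, 0, 0, 0, 0.077], [4.8, 56, 0, 0, 0, 0.077], [5.2, 60, -2, 0, 0, 0.077], [5.4, 63, -5, 0, 0, 0.077], [5.5, 63.65, -8, 0, 0, 0.077], [5.5, 63.65, -10, 0, 0, 0.077], [5.5, 63.65, -10, 0, 0, 0.077], [5.5, 63.65, -10, 0, 0, 0.077]]

```text
time_s: 22.5
tcp_pos: [0.5555, 0.3129, 0.1185]
ee_rot: [[-0.997, 0.002, 0.083], [-0.083, 0.001, -0.997], [-0.002, -1.0, -0.001]]
wrist_force: [0.3, -0.4, 1.1]
gripper_width: 1.003
```

```bash
python3 look.py e scene 400 130 540 270 4
```

```text
22.5 [0.5555 0.3129 0.1185] head -175.2411820581005 tilt [0.0015 0.0009] w 87.24793843304995 F [ 0.2981 -0.3711  1.1422]
```

View pics/c_e.png

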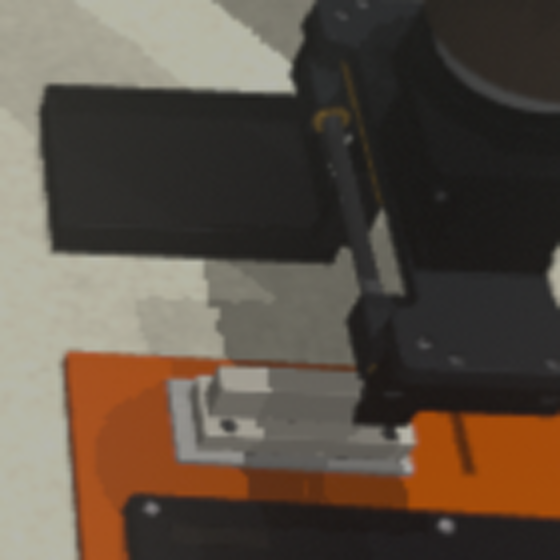

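```bash
python3 -c "
from h import *
s=Cam('scene')
p=s.proj([[.5555+.0435,.313,.1045],[.5555+.0585,.3225,.1045],[.5555+.0585,.3035,.1045]]);print((p-[400,130])*4)"
```

```text
[[365.79326745 405.90829811]
 [392.32792927 438.49170347]
 [346.81429695 433.35046591]]
```

The projected fingertip agrees with the picture to a few pixels, so I'll descend over the rib and grip.

Emit:
carry_out:
  steps:
    - [[0, 0, -1.5, 0, 0, 0], [0, 0, -3, 0, 0, 0], [0, 0, -4.5, 0, 0, 0], [0, 0, -5.7, 0, 0, 0], [0, 0, -6.6, 0, 0, 0], [0, 0, -7.1, 0, 0, 0], [0, 0, -7.1, 0, 0, 0], [0, 0, -7.1, 0, 0, 0]]

```text
time_s: 23.65
tcp_pos: [0.5556, 0.3125, 0.0469]
ee_rot: [[-0.997, 0.001, 0.082], [-0.082, 0.001, -0.997], [-0.001, -1.0, -0.001]]
wrist_force: [1.4, 1.2, 0.6]
gripper_width: 1.001
```

Emit:
carry_out:
  steps:
    - [[0, 0, 0, 0, 0, 0], [0, 0, 0, 0, 0, 0], [0, 0, 0, 0, 0, 0], [0, 0, 0, 0, 0, 0], [0, 0, 0, 0, 0, 0], [0, 0, 0, 0, 0, 0], [0, 0, 0, 0, 0, 0], [0, 0, 0, 0, 0, 0], [0, 0, 0, 0, 0, 0], [0, 0, 0, 0, 0, 0]]
  fingers: 255

```text
time_s: 24.9
tcp_pos: [0.5555, 0.3124, 0.0465]
ee_rot: [[-0.997, 0.0, 0.082], [-0.082, 0.0, -0.997], [-0.0, -1.0, -0.0]]
wrist_force: [1.3, 0.4, 2.0]
gripper_width: 0.162
```

Emit:
carry_out:
  steps:
    - [[0, 0, 0.5, 0, 0, 0], [0, 0, 1.5, 0, 0, 0], [0, 0, 3, 0, 0, 0], [0, 0, 5, 0, 0, 0], [-1, -0.3, 6, 0, 0, 0], [-3, -1, 6, 0, 0, 0], [-6, -1.9, 6, 0, 0, -0.01], [-9, -2.8, 6, 0, 0, -0.01], [-12, -3.7, 6, 0, 0, -0.01], [-14.5, -4.5, 6, 0, 0, -0.01], [-15.6, -4.8, 5.5, 0, 0, -0.01], [-15.6, -4.8, 4.5, 0, 0, -0.01], [-15.6, -4.8, 3, 0, 0, -0.01], [-15.6, -4.8, 1.5, 0, 0, -0.01], [-15.6, -4.8, 0.5, 0, 0, -0.01], [-15.6, -4.8, 0.5, 0, 0, -0.01], [-15.6, -4.8, 0.5, 0, 0, -0.01]]

```text
time_s: 27.02
tcp_pos: [0.3997, 0.2646, 0.0515]
ee_rot: [[-0.997, 0.001, 0.072], [-0.072, 0.0, -0.997], [-0.001, -1.0, -0.0]]
wrist_force: [0.4, 0.3, -1.2]
gripper_width: 0.159
```

```bash
python3 look.py f scene 380 110 520 270 4
```

```text
27.025 [0.3997 0.2646 0.0515] head -175.85054645734806 tilt [0.0005 0.0004] w 13.801133147169503 F [ 0.4025  0.2603 -1.219 ]
```

View pics/c_f.png

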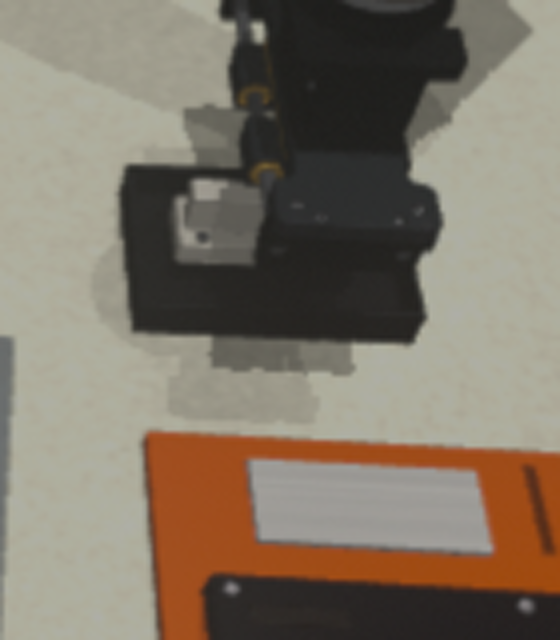

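The stop is inside the tray outline (left end at (200,225)) and the bare seat shows at (370,505). Lowering onto the tray floor and opening only partly, so the fingers clear the walls.

Emit:
carry_out:
  steps:
    - [[0, 0, -0.5, 0, 0, 0], [0, 0, -0.9, 0, 0, 0], [0, 0, -1.15, 0, 0, 0], [0, 0, -1.25, 0, 0, 0], [0, 0, -1.28, 0, 0, 0], [0, 0, -1.28, 0, 0, 0]]

```text
time_s: 27.88
tcp_pos: [0.3993, 0.2643, 0.0386]
ee_rot: [[-0.997, 0.0, 0.072], [-0.072, 0.0, -0.997], [-0.0, -1.0, -0.0]]
wrist_force: [-0.1, -0.4, -1.2]
gripper_width: 0.156
```

Emit:
carry_out:
  steps:
    - [[0, 0, 0, 0, 0, 0], [0, 0, 0, 0, 0, 0], [0, 0, 0, 0, 0, 0], [0, 0, 0, 0, 0, 0], [0, 0, 0.5, 0, 0, 0], [0, 0, 2, 0, 0, 0], [0, 0, 4, 0, 0, 0], [0, 0, 7, 0, 0, 0], [0, 0, 10, 0, 0, 0], [0, 0, 10, 0, 0, 0]]
  fingers: 155

```text
time_s: 29.12
tcp_pos: [0.4004, 0.2655, 0.1412]
ee_rot: [[-0.997, 0.004, 0.073], [-0.073, 0.005, -0.997], [-0.004, -1.0, -0.004]]
wrist_force: [0.3, -0.1, -0.4]
gripper_width: 0.392
```

Emit:
carry_out:
  steps:
    - [[1, -1, 0, 0, 0, 0], [3, -3.4, 0, 0, 0, -0.01], [6, -6.9, 0, 0, 0, -0.02], [9, -10.3, 0, 0, 0, -0.03], [12, -13.8, 0, 0, 0, -0.04], [15, -17.2, 0, 0, 0, -0.05], [18, -20.7, 0, 0, 0, -0.0616], [20.5, -23.5, -1, 0, 0, -0.0616], [21.5, -24.7, -2, 0, 0, -0.0616], [21.5, -24.7, -4, 0, 0, -0.0616], [21.5, -24.7, -4.5, 0, 0, -0.0616], [21.5, -24.7, -4.5, 0, 0, -0.0616]]
  fingers: 155

```text
time_s: 30.62
tcp_pos: [0.6138, 0.0173, 0.093]
ee_rot: [[-1.0, -0.002, 0.011], [-0.011, -0.001, -1.0], [0.002, -1.0, 0.001]]
wrist_force: [-0.0, 0.5, 0.4]
gripper_width: 0.393
```

```bash
python3 look.py g scene 240 130 520 270 3; python3 - <<'E'
from h import *
t=Cam("top");s=Cam("scene")
t.crop("pics/tg.png",110,160,220,295,5)
s.crop("pics/sg.png",400,140,520,260,6)
E
```

```text
30.625 [0.6138 0.0173 0.093 ] head -179.34163063869485 tilt [-0.0016 -0.0006] w 34.2268990058526 F [-0.0328  0.4815  0.3931]
```

View pics/c_g.png

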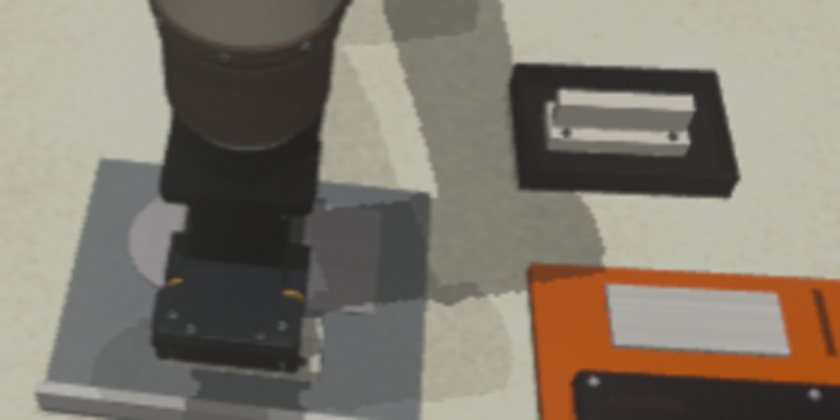

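View pics/tg.png

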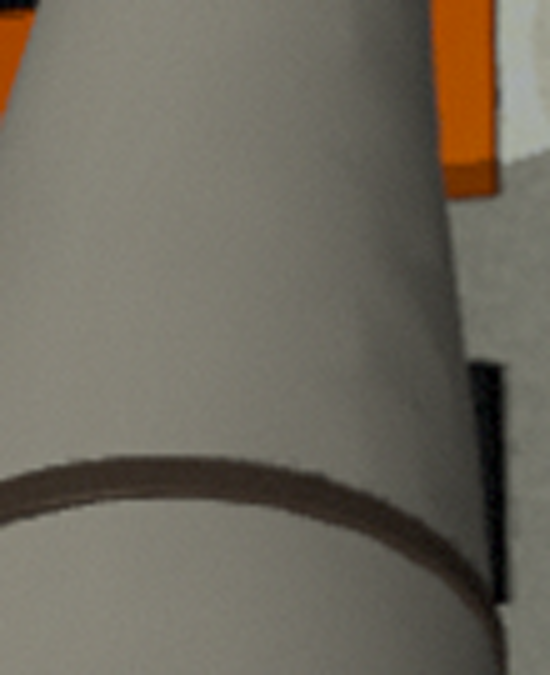

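View pics/sg.png

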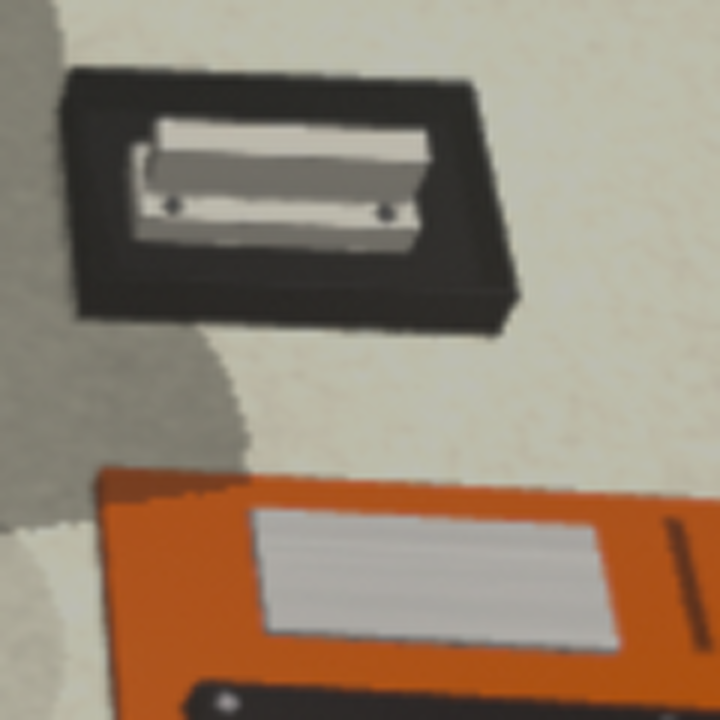

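```bash
python3 - <<'E'
from h import *
np.set_printoptions(precision=4,suppress=True)
s=Cam("scene")
S=lambda x,y:(400+(x+.5)/6-.5,140+(y+.5)/6-.5)
yaw=lambda d:np.degrees(np.arctan2(-d[0],d[1]))
Q=s.plane([S(250,508),S(594,525),S(620,651),S(265,632)],.012);print(Q,Q.mean(0),yaw(Q[1]-Q[0]),yaw(Q[2]-Q[3]))
Q=s.plane([S(157,118),S(428,130),S(430,160),S(150,150)],.046);print(Q,Q.mean(0),yaw(Q[1]-Q[0]),yaw(Q[2]-Q[3]))
E
```

```text
[[0.5353 0.2512 0.012 ]
 [0.5269 0.3645 0.012 ]
 [0.5743 0.3673 0.012 ]
 [0.5824 0.2543 0.012 ]] [0.5548 0.3093 0.012 ] 4.235130346273637 4.100664079136147
[[0.3966 0.2156 0.046 ]
 [0.3897 0.311  0.046 ]
 [0.4036 0.3106 0.046 ]
 [0.4119 0.2129 0.046 ]] [0.4004 0.2625 0.046 ] 4.1538944028964035 4.837387112835617
```

Emit:
carry_out:
  steps:
    - [[0, 0, -1.5, 0, 0, 0], [0, 0, -3, 0, 0, 0], [0, 0, -4.2, 0, 0, 0], [0, 0, -5, 0, 0, 0], [0, 0, -5.1, 0, 0, 0], [0, 0, -5.1, 0, 0, 0], [0, 0, -5.1, 0, 0, 0]]

```text
time_s: 31.75
tcp_pos: [0.6147, 0.0173, 0.0431]
ee_rot: [[-1.0, 0.001, 0.011], [-0.011, 0.0, -1.0], [-0.001, -1.0, -0.0]]
wrist_force: [0.7, -0.0, 0.4]
gripper_width: 0.39
```

Emit:
carry_out:
  steps:
    - [[0, 0, 0, 0, 0, 0], [0, 0, 0, 0, 0, 0], [0, 0, 0, 0, 0, 0], [0, 0, 0, 0, 0, 0], [0, 0, 0, 0, 0, 0], [0, 0, 0, 0, 0, 0], [0, 0, 0, 0, 0, 0], [0, 0, 0, 0, 0, 0]]
  fingers: 255

```text
time_s: 32.75
tcp_pos: [0.6144, 0.0173, 0.0427]
ee_rot: [[-1.0, 0.0, 0.011], [-0.011, 0.0, -1.0], [-0.0, -1.0, -0.0]]
wrist_force: [-0.8, -0.2, 1.8]
gripper_width: 0.159
```

Emit:
carry_out:
  steps:
    - [[0, 0, 0.5, 0, 0, 0], [0, 0, 1.5, 0, 0, 0], [0, 0, 3, 0, 0, 0], [0, 0, 5, 0, 0, 0], [-0.2, 1, 6, 0, 0, 0], [-0.5, 3, 6, 0, 0, 0], [-1.2, 6, 6, 0, 0, 0.01], [-2, 10, 6, 0, 0, 0.02], [-2.8, 14, 6, 0, 0, 0.03], [-3.6, 18, 6, 0, 0, 0.04], [-4.4, 22, 6, 0, 0, 0.05], [-5.2, 26, 6, 0, 0, 0.0593], [-5.7, 28.3, 6, 0, 0, 0.0593], [-5.91, 29.2, 5.5, 0, 0, 0.0593], [-5.91, 29.2, 4, 0, 0, 0.0593], [-5.91, 29.2, 2.5, 0, 0, 0.0593], [-5.91, 29.2, 1.5, 0, 0, 0.0593], [-5.91, 29.2, 1.5, 0, 0, 0.0593], [-5.91, 29.2, 1.5, 0, 0, 0.0593]]

```text
time_s: 35.12
tcp_pos: [0.5557, 0.3091, 0.0578]
ee_rot: [[-0.998, 0.001, 0.07], [-0.07, 0.0, -0.998], [-0.001, -1.0, -0.0]]
wrist_force: [0.4, -0.4, -0.7]
gripper_width: 0.162
```

```bash
python3 look.py i scene 410 190 520 270 7
```

```text
35.125 [0.5557 0.3091 0.0578] head -176.0023580841836 tilt [0.0007 0.0003] w 14.056582035185818 F [ 0.4169 -0.3812 -0.6639]
```

View pics/c_i.png

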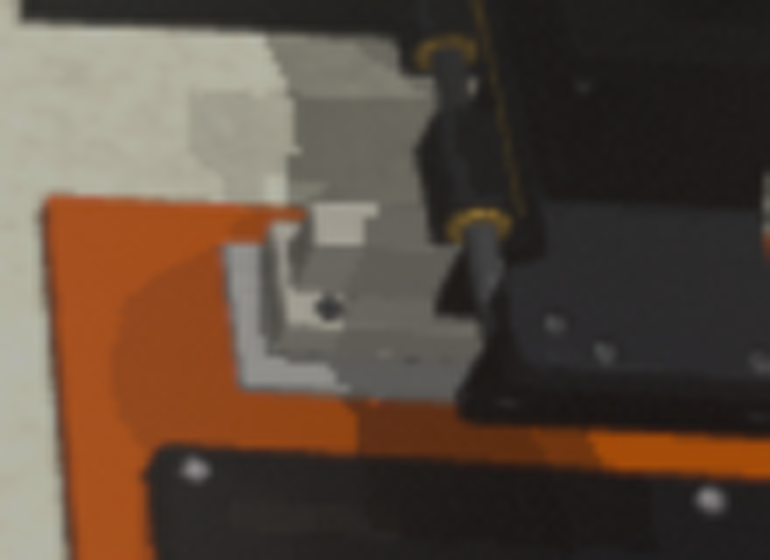

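The spare hovers over the seat, its near end at about (280,290). Lowering, checking the force and releasing with a partial opening.

Emit:
carry_out:
  steps:
    - [[0, 0, -0.4, 0, 0, 0], [0, 0, -0.7, 0, 0, 0], [0, 0, -0.9, 0, 0, 0], [0, 0, -1.02, 0, 0, 0], [0, 0, -1.08, 0, 0, 0], [0, 0, -1.08, 0, 0, 0], [0, 0, -1.08, 0, 0, 0]]

```text
time_s: 36.1
tcp_pos: [0.5552, 0.3093, 0.0506]
ee_rot: [[-0.997, 0.001, 0.071], [-0.071, -0.0, -0.997], [-0.001, -1.0, 0.0]]
wrist_force: [-6.6, -2.6, 17.2]
gripper_width: 0.159
```

Emit:
carry_out:
  steps:
    - [[0, 0, 0, 0, 0, 0], [0, 0, 0, 0, 0, 0], [0, 0, 0, 0, 0, 0], [0, 0, 0, 0, 0, 0], [0, 0, 0.5, 0, 0, 0], [0, 0, 2, 0, 0, 0], [0, 0, 4, 0, 0, 0], [-1, -2, 7, 0, 0, 0], [-1, -7, 10, 0, 0, 0], [-1, -12, 14, 0, 0, 0], [-1, -17, 17, 0, 0, 0], [-1, -22, 17, 0, 0, 0], [-1, -27, 17, 0, 0, 0], [-1, -32, 17, 0, 0, 0], [-1, -37, 17, 0, 0, 0], [-1, -40, 17, 0, 0, 0], [-1, -40, 17, 0, 0, 0]]
  fingers: 155

```text
time_s: 38.22
tcp_pos: [0.545, -0.0926, 0.2178]
ee_rot: [[-0.998, 0.001, 0.067], [-0.067, -0.0, -0.998], [-0.001, -1.0, 0.0]]
wrist_force: [0.1, 0.5, 0.3]
gripper_width: 0.394
```

```bash
python3 look.py j; python3 - <<'E'
from h import *
t=Cam("top");s=Cam("scene")
t.crop("pics/tj.png",110,160,200,210,8)
s.crop("pics/sj.png",430,210,520,260,8)
E
```

```text
38.225 [ 0.545  -0.0926  0.2178] head -176.17441441284976 tilt [ 0.0013 -0.    ] w 34.278942545439065 F [0.0713 0.5195 0.321 ]
```

View pics/tj.png

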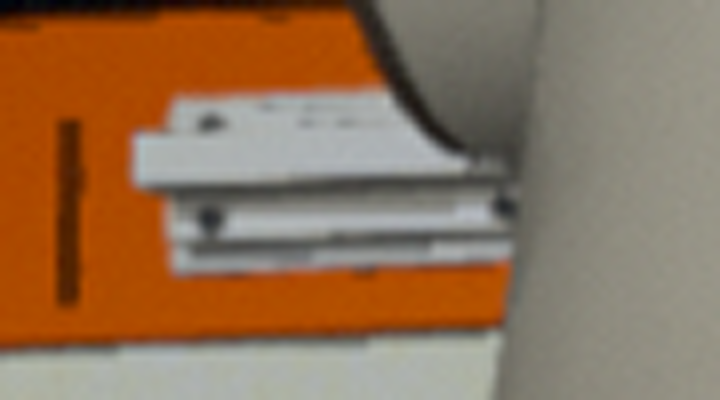

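View pics/sj.png

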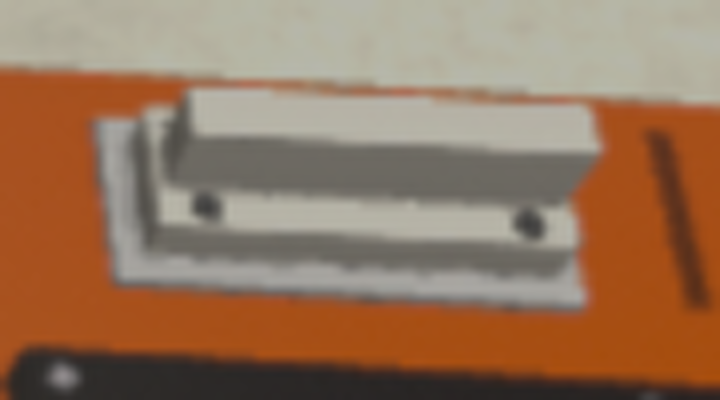

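The spare made contact about 4 mm earlier than expected (17 N). That means the seat top is near z = 0.016, not 0.012, so my ray-plane heights at the fixture were low and the seat centre shifts by 1–2 mm. I'll move the arm clear and measure again.

Emit:
carry_out:
  steps:
    - [[-1, -5, 0, 0, 0, 0], [-2, -10, 0, 0, 0, 0], [-3, -15, 0, 0, 0, 0], [-4, -20, 0, 0, 0, 0], [-4.5, -23, 0, 0, 0, 0], [-4.5, -23, 0, 0, 0, 0]]
  fingers: 0

```text
time_s: 39.17
tcp_pos: [0.5001, -0.3215, 0.2165]
ee_rot: [[-0.998, -0.0, 0.068], [-0.068, 0.0, -0.998], [0.0, -1.0, -0.0]]
wrist_force: [-0.1, 0.1, 0.2]
gripper_width: 0.958
```

```bash
python3 look.py k; python3 - <<'E'
from h import *
t=Cam("top");s=Cam("scene")
t.crop("pics/tk.png",120,165,190,200,11)
s.crop("pics/sk.png",436,215,512,255,10)
E
```

```text
39.175 [ 0.5001 -0.3215  0.2165] head -176.07656731019526 tilt [-0.0003  0.    ] w 83.37292799481497 F [-0.0771  0.0608  0.2088]
```

View pics/tk.png

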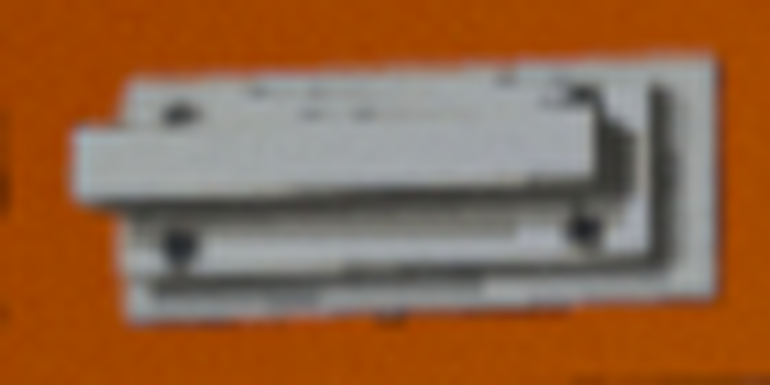

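View pics/sk.png

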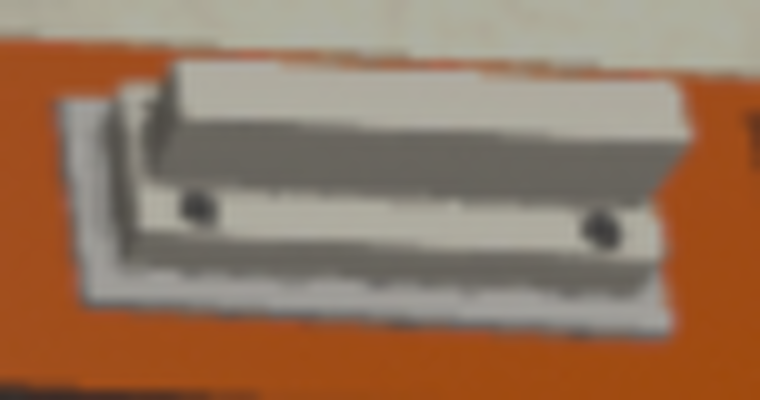

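```bash
cat > m3.py <<'E'
from h import *
np.set_printoptions(precision=4,suppress=True)
t=Cam("top");s=Cam("scene")
F=lambda u0,v0,k:(lambda x,y:(u0+(x+.5)/k-.5,v0+(y+.5)/k-.5))
T=F(120,165,11);S=F(436,215,10)
yaw=lambda d:np.degrees(np.arctan2(-d[0],d[1]))
def pr(n,a,b):
    p,e=tri(t,a,s,b); print(n,p,round(e*1000,1))
pr("seat-y+x",T(714,60),S(85,303));pr("seat-y-x",T(714,298),S(58,100))
pr("foot-y+x",T(652,78),S(140,235));
pr("rib +y-x",T(78,203),S(683,85));pr("rib +y+x",T(73,130),S(690,137));pr("rib -y-x",T(594,180),S(170,62));pr("rib -y+x",T(590,104),S(180,122))
for zs in(.012,.016):
    P=t.plane([T(714,60),T(714,298),T(127,322)],zs);Q=s.plane([S(58,100),S(85,303),S(672,330)],zs)
    c1=(P[0]+P[2])/2;c2=(Q[0]+Q[2])/2
    A=t.plane([T(73,130),T(594,180),T(78,203),T(590,104)],zs+.042);B=s.plane([S(170,62),S(690,137),S(683,85),S(180,122)],zs+.042)
    f1=t.plane([T(652,78),T(652,260),T(120,275)],zs+.016); f2=s.plane([S(140,235),S(660,262),S(120,85)],zs+.016)
    y=np.radians(4);R=np.array([[np.cos(y),np.sin(y)],[-np.sin(y),np.cos(y)]])
    print(zs,"seat",c1,c2,"yaw",yaw(P[2]-P[1]),yaw(Q[2]-Q[1]))
    print(" rib",A.mean(0),B.mean(0),"yaw",yaw(A[2]-A[1]),yaw(A[0]-A[3]),yaw(B[2]-B[0]),yaw(B[1]-B[3]))
    print(" foot",(f1[0]+f1[2])/2,(f2[1]+f2[2])/2,"yaw",yaw(f1[2]-f1[1]),yaw(f2[1]-f2[0]))
    print(" rib-seat own mm",1e3*R@(A.mean(0)-c1)[:2],1e3*R@(B.mean(0)-c2)[:2]," foot-seat",1e3*R@((f1[0]+f1[2])/2-c1)[:2],1e3*R@((f2[1]+f2[2])/2-c2)[:2])
E
python3 m3.py
```

```text
seat-y+x [0.5815 0.2549 0.0106] 0.5
seat-y-x [0.5352 0.2517 0.0108] 0.0
foot-y+x [0.5746 0.2616 0.0268] 0.8
rib +y-x [0.544  0.3575 0.0531] 1.7
rib +y+x [0.557  0.3574 0.0556] 0.2
rib -y-x [0.5506 0.2626 0.0519] 0.0
rib -y+x [0.5645 0.2637 0.0529] 0.4
0.012 seat [0.5545 0.3089 0.012 ] [0.5546 0.3093 0.012 ] yaw 3.7020542198583235 4.597108507864539
 rib [0.5539 0.31   0.054 ] [0.5544 0.3103 0.054 ] yaw 3.891579304180535 4.210305209723609 4.524675193761381 5.609511786155167
 foot [0.5544 0.3098 0.028 ] [0.5547 0.3097 0.028 ] yaw 2.96160841082172 4.158985440971463
 rib-seat own mm [-0.5342  1.0987] [-0.1576  1.0606]  foot-seat [-0.0185  0.8629] [0.1048 0.4742]
0.016 seat [0.5538 0.3074 0.016 ] [0.5571 0.3079 0.016 ] yaw 3.7020542198583355 4.5971085078646
 rib [0.5532 0.3084 0.058 ] [0.557  0.3089 0.058 ] yaw 3.891579304180473 4.210305209723643 4.524675193761384 5.609511786155181
 foot [0.5537 0.3083 0.032 ] [0.5572 0.3083 0.032 ] yaw 2.9616084108217637 4.158985440971416
 rib-seat own mm [-0.571   1.0195] [-0.0097  0.9611]  foot-seat [-0.0329  0.8316] [0.1582 0.4373]
```

Relative to the seat, the spare sits within about 0.2 mm in x, 0.9 mm in y and 0.5° in yaw. This comparison barely depends on the assumed height, and the rib top triangulates 42 mm above the seat, so it lies flat. Now I'll return the containers, canister first.

Emit:
carry_out:
  steps:
    - [[0, -0.38, 0, 0, 0, -0.0323], [0, -0.38, -2, 0, 0, -0.0646], [0, -0.38, -4.5, 0, 0, -0.0646], [0, -0.38, -7, 0, 0, -0.0646], [0, -0.38, -9, 0, 0, -0.0646], [0, -0.38, -11, 0, 0, -0.0646], [0, -0.38, -12.5, 0, 0, -0.0646], [0, -0.38, -13.7, 0, 0, -0.0646], [0, -0.38, -14.35, 0, 0, -0.0646], [0, -0.38, -14.35, 0, 0, -0.0646], [0, -0.38, -14.35, 0, 0, -0.0646]]
  fingers: 0

```text
time_s: 40.85
tcp_pos: [0.5006, -0.3248, 0.0739]
ee_rot: [[-1.0, 0.001, 0.006], [-0.006, -0.001, -1.0], [-0.001, -1.0, 0.001]]
wrist_force: [-0.4, -0.4, 0.7]
gripper_width: 0.998
```

Emit:
carry_out:
  steps:
    - [[0, 0, 0, 0, 0, 0], [0, 0, 0, 0, 0, 0], [0, 0, 0, 0, 0, 0], [0, 0, 0, 0, 0, 0], [0, 0, 0, 0, 0, 0], [0, 0, 0, 0, 0, 0], [0, 0, 0, 0, 0, 0], [0, 0, 0, 0, 0, 0]]
  fingers: 255

```text
time_s: 41.85
tcp_pos: [0.5005, -0.3246, 0.0734]
ee_rot: [[-1.0, 0.001, 0.006], [-0.006, -0.0, -1.0], [-0.001, -1.0, 0.0]]
wrist_force: [0.9, 0.2, 0.0]
gripper_width: 0.616
```

Emit:
carry_out:
  steps:
    - [[0, 0, 0.5, 0, 0, 0], [0, 0, 1.5, 0, 0, 0], [0, 0, 3, 0, 0, 0], [0, 0, 5, 0, 0, 0], [0, 0.3, 6.5, 0, 0, 0], [0.1, 1, 7, 0, 0, 0], [0.2, 2.5, 7, 0, 0, 0], [0.4, 5, 7, 0, 0, 0], [0.7, 8.5, 7, 0, 0, 0], [1, 12, 7, 0, 0, 0], [1.4, 16, 7, 0, 0, 0], [1.8, 20, 7, 0, 0, 0], [2.2, 24, 7, 0, 0, 0], [2.6, 28, 7, 0, 0, 0], [2.9, 31.5, 7, 0, 0, 0], [3.2, 34.5, 7, 0, 0, 0], [3.4, 37, 7, 0, 0, 0], [3.5, 38.15, 7, 0, 0, 0], [3.5, 38.15, 7, 0, 0, 0], [3.5, 38.15, 7, 0, 0, 0]]

```text
time_s: 44.35
tcp_pos: [0.5347, 0.0563, 0.143]
ee_rot: [[-1.0, -0.001, 0.005], [-0.005, -0.0, -1.0], [0.001, -1.0, 0.0]]
wrist_force: [0.1, -0.6, -3.3]
gripper_width: 0.618
```

Emit:
carry_out:
  steps:
    - [[0, 0, -1, 0, 0, 0], [0, 0, -2.5, 0, 0, 0], [0, 0, -4, 0, 0, 0], [0, 0, -5, 0, 0, 0], [0, 0, -5.6, 0, 0, 0], [0, 0, -5.85, 0, 0, 0], [0, 0, -6, 0, 0, 0], [0, 0, -6.1, 0, 0, 0], [0, 0, -6.1, 0, 0, 0], [0, 0, -6.1, 0, 0, 0]]

```text
time_s: 45.6
tcp_pos: [0.5353, 0.057, 0.0825]
ee_rot: [[-1.0, 0.0, 0.006], [-0.006, 0.0, -1.0], [-0.0, -1.0, -0.0]]
wrist_force: [0.7, 0.5, -3.4]
gripper_width: 0.617
```

```bash
python3 look.py l scene 240 120 400 280 4
```

```text
45.6 [0.5353 0.057  0.0825] head -179.68284374625216 tilt [0.0005 0.0002] w 53.710535874779886 F [ 0.7233  0.5221 -3.4005]
```

View pics/c_l.png

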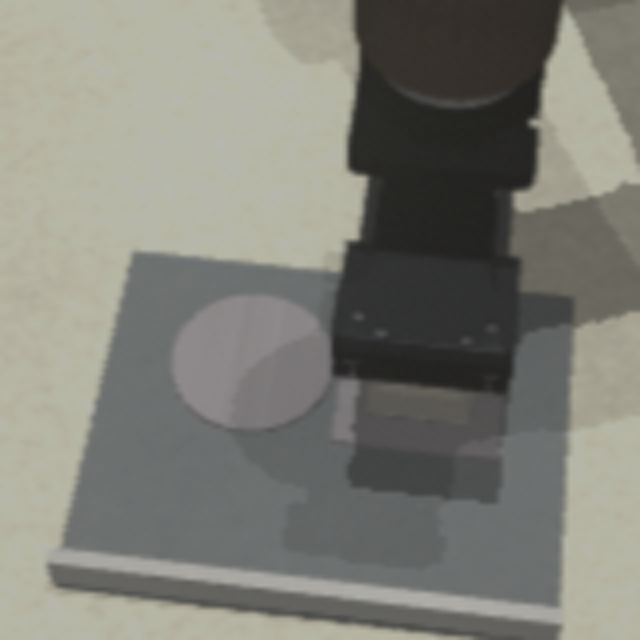

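The canister hangs over the square plate. Lowering the last 1 mm and releasing, then off to the jar.

Emit:
carry_out:
  steps:
    - [[0, 0, -0.05, 0, 0, 0], [0, 0, -0.1, 0, 0, 0], [0, 0, -0.12, 0, 0, 0], [0, 0, -0.12, 0, 0, 0]]

```text
time_s: 46.2
tcp_pos: [0.5352, 0.057, 0.0813]
ee_rot: [[-1.0, 0.0, 0.006], [-0.006, -0.0, -1.0], [-0.0, -1.0, 0.0]]
wrist_force: [-1.1, 0.5, -0.3]
gripper_width: 0.618
```

Emit:
carry_out:
  steps:
    - [[0, 0, 0, 0, 0, 0], [0, 0, 0, 0, 0, 0], [0, 0, 0, 0, 0, 0], [0, 0, 0, 0, 0, 0], [0, 0, 0, 0, 0, 0], [0, 0, 1, 0, 0, 0], [0, 0, 3, 0, 0, 0], [0, 0, 6, 0, 0, 0], [0, 0, 9, 0, 0, 0], [0, 0, 12, 0, 0, 0], [0, -0.5, 14, 0, 0, 0], [-0.3, -3, 14, 0, 0, 0], [-0.7, -8, 14, 0, 0, 0], [-1.2, -13, 14, 0, 0, 0], [-1.6, -18, 14, 0, 0, 0], [-2.1, -23, 14, 0, 0, 0], [-2.5, -28, 14, 0, 0, 0], [-3, -33, 14, 0, 0, 0], [-3.5, -38, 14, 0, 0, 0], [-3.9, -43, 14, 0, 0, 0]]
  fingers: 0

```text
time_s: 48.7
tcp_pos: [0.4958, -0.3747, 0.222]
ee_rot: [[-1.0, 0.001, 0.006], [-0.006, -0.001, -1.0], [-0.001, -1.0, 0.001]]
wrist_force: [0.7, -0.7, 0.2]
gripper_width: 1.001
```

Emit:
carry_out:
  steps:
    - [[-0.3, -3.5, 0, 0, 0, 0], [-0.5, -5.05, 0, 0, 0, 0], [-0.5, -5.05, 0, 0, 0, 0], [-0.5, -5.05, 0, 0, 0, 0]]

```text
time_s: 49.2
tcp_pos: [0.4914, -0.4225, 0.2213]
ee_rot: [[-1.0, 0.0, 0.007], [-0.007, 0.0, -1.0], [-0.0, -1.0, -0.0]]
wrist_force: [0.5, 0.2, 0.5]
gripper_width: 1.002
```

```bash
python3 look.py m scene 60 60 400 290 2; python3 - <<'E'
from h import *
t=Cam("top");s=Cam("scene")
t.crop("pics/tm.png",230,125,370,235,5)
s.crop("pics/sm.png",310,150,390,250,6)
E
```

```text
49.2 [ 0.4914 -0.4225  0.2213] head -179.6233754644142 tilt [0.0001 0.0003] w 87.1862106801916 F [0.5307 0.1648 0.4687]
```

View pics/c_m.png

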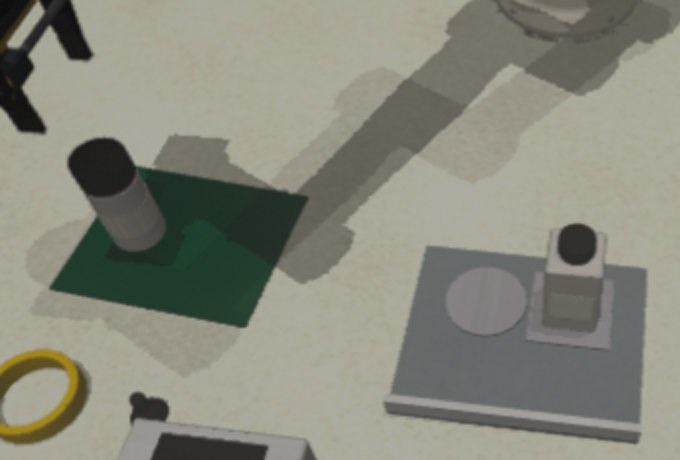

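View pics/tm.png

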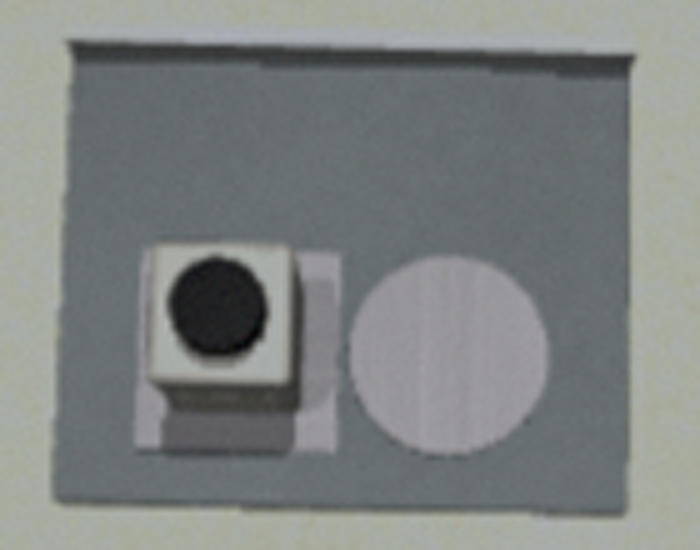

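View pics/sm.png

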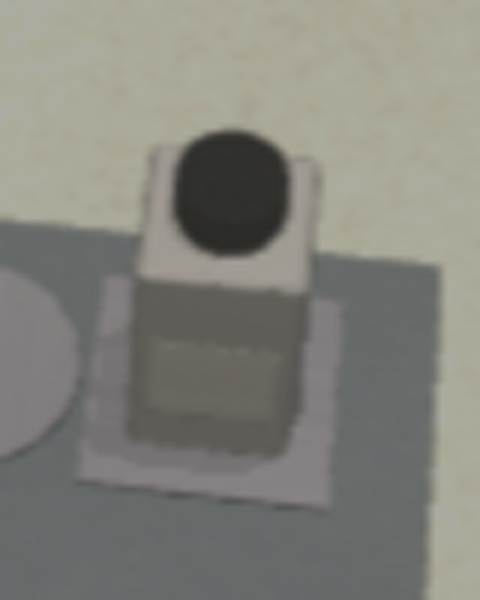

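```bash
python3 - <<'E'
from h import *
np.set_printoptions(precision=4,suppress=True)
t=Cam("top");s=Cam("scene")
F=lambda u0,v0,k:(lambda x,y:(u0+(x+.5)/k-.5,v0+(y+.5)/k-.5))
T=F(230,125,5);S=F(310,150,6)
P=t.plane([T(152,243),T(297,243),T(296,384),T(149,381)],.111);print("t",P,P.mean(0), "cap",t.plane([T(218,305)],.131))
Q=s.plane([S(153,145),S(318,162),S(307,293),S(135,278)],.111);print("s",Q,Q.mean(0))
print("plate t .5333 .0564  s .5365 .0571")
# base edge +x in scene: canister bottom corners
B=s.plane([S(130,443),S(289,455)],.011);print("base s",B, B.mean(0))
E
```

```text
t [[0.5589 0.0828 0.111 ]
 [0.5602 0.0288 0.111 ]
 [0.5073 0.0276 0.111 ]
 [0.5071 0.0819 0.111 ]] [0.5334 0.0553 0.111 ] cap [[0.5329 0.0557 0.131 ]]
s [[0.5128 0.0305 0.111 ]
 [0.5128 0.0827 0.111 ]
 [0.5634 0.0829 0.111 ]
 [0.5647 0.0306 0.111 ]] [0.5384 0.0567 0.111 ]
plate t .5333 .0564  s .5365 .0571
base s [[0.5619 0.0314 0.011 ]
 [0.5596 0.0848 0.011 ]] [0.5607 0.0581 0.011 ]
```

The canister is upright and within about 1 mm of its plate's centre. Now the jar.

Emit:
carry_out:
  steps:
    - [[0, 0, -2, 0, 0, 0], [0, 0, -4.5, 0, 0, 0], [0, 0, -7, 0, 0, 0], [0, 0, -9, 0, 0, 0], [0, 0, -11, 0, 0, 0], [0, 0, -12.5, 0, 0, 0], [0, 0, -13.5, 0, 0, 0], [0, 0, -13.85, 0, 0, 0], [0, 0, -13.85, 0, 0, 0], [0, 0, -13.85, 0, 0, 0]]

```text
time_s: 50.75
tcp_pos: [0.4916, -0.4238, 0.0833]
ee_rot: [[-1.0, 0.001, 0.006], [-0.006, -0.001, -1.0], [-0.001, -1.0, 0.001]]
wrist_force: [-0.2, -0.2, -0.3]
gripper_width: 0.997
```

Emit:
carry_out:
  steps:
    - [[0, 0, 0, 0, 0, 0], [0, 0, 0, 0, 0, 0], [0, 0, 0, 0, 0, 0], [0, 0, 0, 0, 0, 0], [0, 0, 0, 0, 0, 0], [0, 0, 0, 0, 0, 0], [0, 0, 0, 0, 0, 0], [0, 0, 0, 0, 0, 0]]
  fingers: 255

```text
time_s: 51.75
tcp_pos: [0.4911, -0.4236, 0.0826]
ee_rot: [[-1.0, -0.0, 0.005], [-0.005, -0.0, -1.0], [0.0, -1.0, 0.0]]
wrist_force: [-0.1, 0.2, 0.4]
gripper_width: 0.639
```

Emit:
carry_out:
  steps:
    - [[0, 0, 0.5, 0, 0, 0], [0, 0, 1.5, 0, 0, 0], [0, 0, 3, 0, 0, 0], [0, 0, 5, 0, 0, 0], [0, 0.3, 6.5, 0, 0, 0], [0.1, 1, 7, 0, 0, 0], [0.3, 2.5, 7, 0, 0, 0], [0.6, 5, 7, 0, 0, 0], [1, 8.5, 7, 0, 0, 0], [1.4, 12, 7, 0, 0, 0], [1.8, 16, 7, 0, 0, 0], [2.3, 20, 7, 0, 0, 0], [2.7, 24, 7, 0, 0, 0], [3.2, 28, 7, 0, 0, 0], [3.6, 32, 7, 0, 0, 0], [4, 35.5, 7, 0, 0, 0], [4.3, 38, 7, 0, 0, 0], [4.41, 39.2, 7, 0, 0, 0], [4.41, 39.23, 7, 0, 0, 0], [4.41, 39.23, 7, 0, 0, 0]]

```text
time_s: 54.25
tcp_pos: [0.5349, -0.0318, 0.1523]
ee_rot: [[-1.0, -0.001, 0.005], [-0.005, -0.0, -1.0], [0.001, -1.0, 0.0]]
wrist_force: [0.4, 0.2, -3.5]
gripper_width: 0.64
```

Emit:
carry_out:
  steps:
    - [[0, 0, -1, 0, 0, 0], [0, 0, -2.5, 0, 0, 0], [0, 0, -4, 0, 0, 0], [0, 0, -5, 0, 0, 0], [0, 0, -5.6, 0, 0, 0], [0, 0, -5.9, 0, 0, 0], [0, 0, -6.1, 0, 0, 0], [0, 0, -6.15, 0, 0, 0], [0, 0, -6.2, 0, 0, 0], [0, 0, -6.22, 0, 0, 0], [0, 0, -6.22, 0, 0, 0]]

```text
time_s: 55.62
tcp_pos: [0.5354, -0.0312, 0.0906]
ee_rot: [[-1.0, 0.0, 0.006], [-0.006, 0.0, -1.0], [-0.0, -1.0, -0.0]]
wrist_force: [0.6, 0.1, -3.4]
gripper_width: 0.637
```

Emit:
carry_out:
  steps:
    - [[0, 0, -0.04, 0, 0, 0], [0, 0, -0.07, 0, 0, 0], [0, 0, -0.09, 0, 0, 0], [0, 0, -0.09, 0, 0, 0]]

```text
time_s: 56.12
tcp_pos: [0.5354, -0.0313, 0.0905]
ee_rot: [[-1.0, 0.001, 0.006], [-0.006, -0.0, -1.0], [-0.001, -1.0, 0.0]]
wrist_force: [-3.2, 0.7, 5.4]
gripper_width: 0.638
```

Emit:
carry_out:
  steps:
    - [[0, 0, 0, 0, 0, 0], [0, 0, 0, 0, 0, 0], [0, 0, 0, 0, 0, 0], [0, 0, 0, 0, 0, 0], [0, 0, 0, 0, 0, 0], [0, 0, 1, 0, 0, 0], [0, 0, 3, 0, 0, 0], [0, 0, 6, 0, 0, 0], [0, 0, 9, 0, 0, 0], [0, 0, 12, 0, 0, 0], [0, -0.5, 14, 0, 0, 0], [-0.3, -3, 14, 0, 0, 0], [-0.7, -8, 14, 0, 0, 0], [-1.2, -13, 14, 0, 0, 0], [-1.6, -18, 14, 0, 0, 0], [-2.1, -23, 14, 0, 0, 0], [-2.5, -28, 14, 0, 0, 0], [-3, -33, 14, 0, 0, 0], [-3.5, -36, 14, 0, 0, 0], [-3.5, -36, 14, 0, 0, 0]]
  fingers: 0

```text
time_s: 58.62
tcp_pos: [0.4995, -0.3932, 0.2295]
ee_rot: [[-1.0, -0.0, 0.002], [-0.002, -0.0, -1.0], [0.0, -1.0, 0.0]]
wrist_force: [-0.5, 0.9, 0.5]
gripper_width: 0.998
```

```bash
python3 look.py n scene 100 80 500 280 2; python3 - <<'E'
from h import *
t=Cam("top");s=Cam("scene")
a=cv2.resize(t.im[125:235,230:370],None,fx=4,fy=4,interpolation=2);b=cv2.resize(s.im[150:280,240:400],None,fx=4,fy=4,interpolation=2)
cv2.imwrite("pics/tn.png",a[:,:,::-1]);cv2.imwrite("pics/sn.png",b[:,:,::-1])
t.crop("pics/tn2.png",110,160,220,295,4)
s.crop("pics/sn2.png",400,140,520,260,5)
E
```

```text
58.625 [ 0.4995 -0.3932  0.2295] head -179.87631566539923 tilt [-0.0001 -0.0001] w 86.86715826671679 F [-0.5123  0.8757  0.4557]
```

View pics/tn.png

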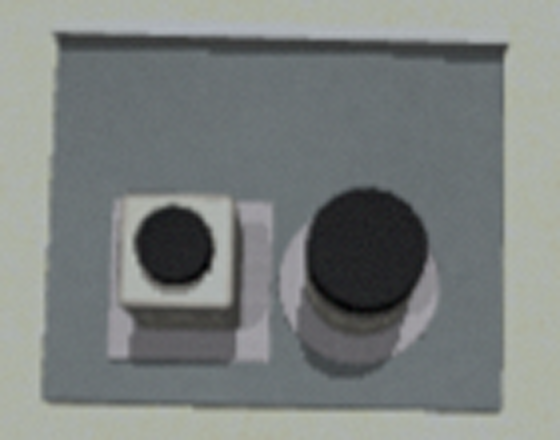

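View pics/sn.png

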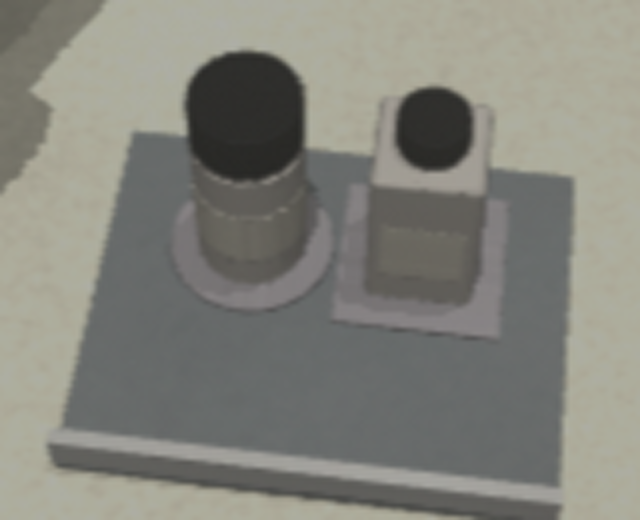

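View pics/tn2.png

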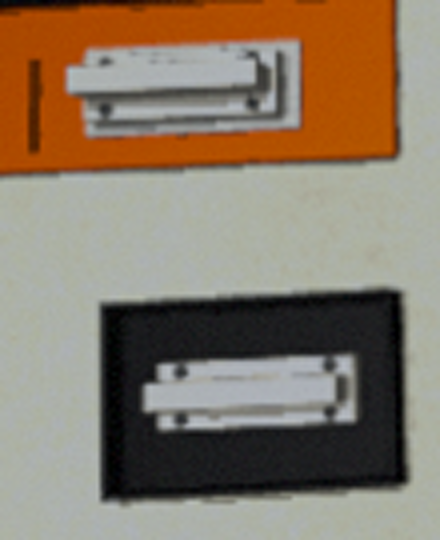

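View pics/sn2.png

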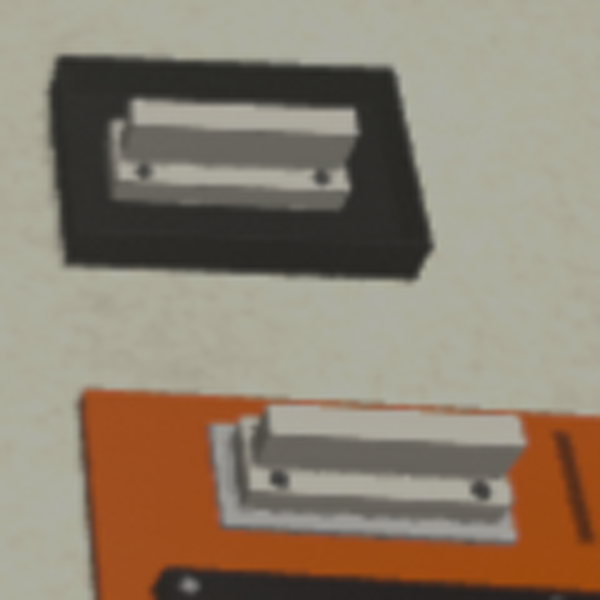

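Final pictures:
- **Bay:** the jar (lid at (367,248) in the top crop) and the canister (175,245) stand upright in the middle of their plates. The jar's lid is at the same pixel as at the start.
- **Stops:** the worn one lies flat in the tray and the spare on its seat.
- **Gripper:** open and clear of everything, so I'm handing in.

```bash
python3 -c "
from station import ticket
print(ticket.finish_job())"
```

```text
the job is handed in; nothing more can be done
None
```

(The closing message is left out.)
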